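# Load the condiment lift and wind it up to its pointer

## Robot

A 7-joint arm with a two-finger parallel gripper is mounted at the origin on a cart in front of the work surface, level with it; the furniture and walls round the work are solid. World frame = base frame: x ahead of the robot, y to its left, z up, the work surface at z = 0. Lengths are in mm, angles in degrees, forces in N, time in s.
With the tool pointing down it reaches from about 425 to 825 mm from the base axis. Payload 3.6 kg.
Tool frame: the origin (TCP) lies midway between the tips of the shut fingers; the grasp point (between the pads) lies 19 mm behind it (grasp_offset is the z of the grasp point in the tool frame, in mm); z points along the fingers, y is the line along which they close (so a half turn about z gives the same grasp; the last joint's range is limited). The gripper opens to 93 mm and grips with 3 to 60 N. Pads are 15 mm wide; open, the fingers measure 128 mm over their backs; the gripper's body (75 mm by 188 mm) begins 65 mm behind the grasp point.
Start: joints at [61.622, 35.231, -0.722, 81.555, 0.464, 63.22, -2.315], TCP at [293.686, -579.836, 218.64] pointing down, gripper open.
Joint ranges: [-178.69, 178.69], [-17.37, 117.87], [-77.05, 75.6], [15.02, 138.74], [-78.02, 258.01], [0.78, 113.62], [-162.83, 162.83]. Speed limits (degrees/s): [159.86, 159.86, 180, 180, 180, 180, 180].

## Interface

Orientations are given as [roll, pitch, yaw] about the fixed x, y, z axes, in that order (R = Rz(yaw) Ry(pitch) Rx(roll)).
In Python, from rig import get_obs, get_image, close_job, grasp_offset gives the robot as it stands.
- The arm moves only by the tool move_arm, never from a script. Its argument "targets" is a list of rows, each an object of numbers: "claw": the finger opening in cm, from 0 to 9.3; "tx", "ty", "tz": the shift along the tool's x, y, z in cm; "rx", "ry", "rz": the turn, a rotation vector about the tool's x, y, z in units of 5 degrees (1.0 is 5 degrees). A call has 1 to 10 rows; each row shifts and turns the commanded pose from where the row before left it, along the tool's axes as they then stand; what a row does not reach is not made up. A row lasts 1/10 s, in which the tool goes at most 50 mm and 8.59 degrees, less where a joint would pass 70% of its speed; a pose out of reach is approached as far as the arm can. A call with a gripper value outside its range is refused whole. The fingers move at their own pace and stop on an object; the grip force is fixed at half the most. Time passes only in rows, so rows that do not move let the fingers close. It gives the time, the measured TCP pose, the force, the opening and the grip force at its end, in the units of the state.
- get_obs(): the state, without advancing time (a new reading comes with each control period).
- get_image(name): name is "scene" or "top"; returns a dict with "pixels" (420x560x3 uint8, red, green, blue), "fx", "fy", "cx", "cy" (pixels), "dist_coeffs" ([k1, k2, p1, p2, k3] as OpenCV has them; the pictures are not rectified), "position" and "rotation" of the camera in the world. Camera axes: x right, y up, looking along -z (the intrinsics and any distortion apply to the point x, -y, -z); pixel columns grow to the right and rows downward; lengths in mm; the calibration is good to about 2 mm. A picture is of the moment at which its call begins. There is no depth.
- close_job(): hands the job in; it is judged then, once.
The state is a dict: "time": time; "qpos": joint angles; "joint_vel": joint speeds; "tau": joint torques, N m; "tool_pos": TCP position; "orientation": TCP orientation; "contact_force": force on the tool from outside, world axes, zero at the start; "ft_torque": the same for the moment, N m; "finger_gap": finger opening in mm; "finger_force": force on a finger pad.
Only numpy, scipy, OpenCV 4.12 (cv2) and the standard library are available. Lean on these libraries where they do the work, as an engineer would, in place of code of your own. Each camera call takes 0.05 s, during which the arm holds its last target. There are 200 camera calls.

## Task

Stand all the small condiments standing at the front right of the worktop (spice jars, salt shaker, little sauce bottle) upright side by side in the white caddy of the screw lift while it is still down. Then fit the crank on the square shaft on top of the lift's column, wind the caddy up clockwise until its rim is level with the tip of the brass pointer, and finally take the crank off and lay it back flat in its tray, handle up. Leave the big jars and bottle along the wall, the tin, the mug and the pointer's setting alone.

Things in the scene. Friction and masses are not known exactly. Their poses are not given: they have to be found in the camera images.
- lift: Fixed screw lift. Origin: on its column's vertical axis, at worktop height; z up; +y runs from the column along the caddy. Dark base plate 100 mm (x) by 370 mm (y, -50 to +320 mm), 12 mm thick. Column: 44 mm diameter, topped by a 72 mm wide bearing cap whose flat top is 140 mm above the worktop. A 10 mm gauge post, 122 mm high, stands at y = +66 mm; the caddy begins at y = +105 mm.
- shaft_end (a point): Top of the lift's steel shaft, on the column's axis, 178 mm up; its x, y axes face the shaft's flats and turn with it. 18 mm square and 30 mm high from the cap's top, then an 8 mm blunt cone. Clockwise from above raises the caddy 15 mm a turn, anticlockwise lowers it; self-locking, about 0.12 N m, 65 mm of travel. It cannot be turned below the start.
- caddy_in (a point): Centre of the caddy's inner floor; axes as the lift's. The caddy is an open white tray, part of the lift, inside 56 mm (x) by 192 mm (y) and 36 mm deep, walls 4 mm: one tight row of up to four condiments along y. It lies 205 mm along the lift's y from the column axis; its floor is 24 mm above the worktop when down.
- caddy_rim (a point): Top edge of the caddy's end wall next to the pointer (outer face); 36 mm above the inner floor; rises with the caddy.
- pointer_tip (a point): Tip of the horizontal brass pointer clamped on the gauge post between column and caddy; it shows the height that the caddy's rim must reach, 22 to 46 mm above the rim at the start. Not to be moved.
- crank: Loose dark steel crank, 0.33 kg, flat underside, starts in its tray. Origin: centre of its 21 mm square through socket (hub 34 mm square), at the underside; z up. A bar 16 mm wide runs along +x to a 26 mm boss at x = 75 mm; all 30 mm tall; bar free to grip from x = 18 to 61 mm. Its weight centres at x = 25 mm. It fits over the shaft in four ways, 1.5 mm play a side (10 degrees), underside on the cap.
- crank_handle (a point): Middle of the crank's upright black grip, which stands on the boss and spins freely on its own vertical axis: 25 mm in diameter, 31 to 69 mm above the crank's underside. Grip it firmly (25 N or more) to wind. This point: 75 mm along the crank's x from its origin, 50 mm above its underside.
- crank_tray: Fixed shallow grey tray for the crank, 185 mm (x) by 135 mm (y) outside, 17 mm high, walls and floor 5 mm. Origin: centre of its underside; z up.
- spice_jar_1: Spice jar, a round upright jar 45 mm in diameter and 106 mm tall with a wide flat screw cap (85 to 106 mm up), 0.11 kg. Origin at the centre of its underside, z up along it. May be absent.
- spice_jar_2: Spice jar, a round upright jar 45 mm in diameter and 106 mm tall with a wide flat screw cap (85 to 106 mm up), 0.11 kg. Origin at the centre of its underside, z up along it. May be absent.
- spice_jar_3: Spice jar, a round upright jar 45 mm in diameter and 106 mm tall with a wide flat screw cap (85 to 106 mm up), 0.11 kg. Origin at the centre of its underside, z up along it. May be absent.
- mill_1: Salt shaker, round, 44 mm in diameter up to 70 mm, narrowing to a 34 mm dome, 90 mm tall, 0.10 kg. Origin at the centre of its underside, z up along it. May be absent.
- bottle_3: Little sauce bottle, round, 48 mm in diameter up to 88 mm, then tapering (as a solid cone for gripping) to 22 mm at the cap, 182 mm tall, 0.26 kg. Origin at the centre of its underside, z up along it. May be absent.
- tin_1: Bystander: round tin, 75 mm in diameter, 58 mm tall. Origin at the centre of its underside.
- mug_1: Bystander: mug, 85 mm in diameter with a handle, 91 mm tall. Origin at the centre of its underside.

How it is judged:
By the outcome, as a careful person would: the job done as asked, in the order asked, and still so for the second after the job is handed in, with the robot touching nothing.
Of spice_jar_1, spice_jar_2, spice_jar_3, mill_1, bottle_3 only 3 to 4 are there at a start; the rules pass over those that are not, and their reading is None.
At some moment in a run one of crank may be knocked a few centimetres aside while the robot is not near it.
It also fails if it takes over 210 s, if anything falls off the work surface, if the arm or the gripper's body presses on something with over 40 N, if the wrist force passes 120 N, or if a joint passes its speed limit or range.

## Working session

There is one attempt and no reset: what is moved stays moved. The work goes in short steps, Python scripts to look and compute and a tool call to move; the robot and the scene stay as the last step left them, time stands still between calls to the robot, and variables do not carry over. Pictures are saved under pics/ and viewed, at most 14 in all, crops included, and the job is handed in when it is done.

Besides the shell and the picture viewer there is one more tool, called after "Emit:" as a command line: name --argument value ..., lists and objects as JSON in quotes. move_arm: Moves the arm, as the interface text tells. Its arguments: {"type":"object","properties":{"targets":{"type":"array","items":{"type":"object","properties":{"claw":{"type":"number"},"tx":{"type":"number"},"ty":{"type":"number"},"tz":{"type":"number"},"rx":{"type":"number"},"ry":{"type":"number"},"rz":{"type":"number"}}}}},"required":["targets"]}

```bash
mkdir -p pics; ls; cat > h.py <<'E'
import numpy as np, cv2
from rig import *
from scipy.spatial.transform import Rotation as R
def cam(n):
    im=get_image(n); im['K']=np.array([[im['fx'],0,im['cx']],[0,im['fy'],im['cy']],[0,0,1.]]); im['d']=np.array(im['dist_coeffs'],float)
    r=np.array(im['rotation'],float)
    im['R']=r if r.shape==(3,3) else R.from_euler('xyz',r,degrees=True).as_matrix()
    im['p']=np.array(im['position'],float); return im
def save(im,f,crop=None,s=1):
    p=im['pixels'][:,:,::-1]
    if crop: p=p[crop[1]:crop[3],crop[0]:crop[2]]
    cv2.imwrite('pics/'+f,cv2.resize(p,None,fx=s,fy=s,interpolation=cv2.INTER_CUBIC))
def onz(im,uv,z):
    u=cv2.undistortPoints(np.array(uv,float).reshape(-1,1,2),im['K'],im['d']).reshape(-1,2)
    d=np.c_[u[:,0],-u[:,1],-np.ones(len(u))]@im['R'].T
    t=(np.array(z)-im['p'][2])/d[:,2]
    return im['p']+d*t[:,None]
def proj(im,P):
    c=(np.atleast_2d(np.array(P,float))-im['p'])@im['R']
    c=c*[1,-1,-1]
    return cv2.projectPoints(c,np.zeros(3),np.zeros(3),im['K'],im['d'])[0].reshape(-1,2)
E
cat > a.py <<'E'
from h import *
print(grasp_offset,get_obs())
for n in('scene','top'):
    im=cam(n); save(im,n+'0.png',s=1.42); print(n,im['p'],im['rotation'],im['fx'],im['d'])
    np.save(n+'.npy',im,allow_pickle=True)
E
python3 a.py
```

```text
pics
-18.8 {'time': 0.0, 'qpos': array([61.62078765, 35.28687249, -0.72264437, 81.64075514,  0.46456646,
       63.22063222, -2.31571265]), 'joint_vel': array([-0.04415119, -0.02052041, -0.04280313,  0.06840341, -0.03671457,
        0.07407164, -0.07428149]), 'tau': array([-4.02916939e-04, -4.58940697e+01,  2.08934122e-01, -1.65748268e+01,
       -6.11151871e-02,  2.04038469e-02,  2.42250890e-04]), 'tool_pos': array([ 293.32976082, -579.15512633,  217.51142205]), 'orientation': array([-1.79854649e+02,  2.63971027e-03,  2.68637589e+01]), 'contact_force': array([-0.87483384,  0.153971  , -0.00634282]), 'ft_torque': array([-0.00065712,  0.00232338, -0.05178217]), 'finger_force': 0.0, 'finger_gap': 92.741336704685}
scene [ 23.94779327 293.65845591 828.50106731] [ 4.08244305e+01  1.03742184e-01 -1.26448669e+02] 422.1435704121541 [-0.06550879  0.          0.          0.          0.        ]
top [ 368.50627434  -93.89791875 1269.70351624] [  8.35375399   0.75427319 -89.60131849] 394.78904933470176 [-0.02727239  0.          0.          0.          0.        ]
```

View pics/scene0.png

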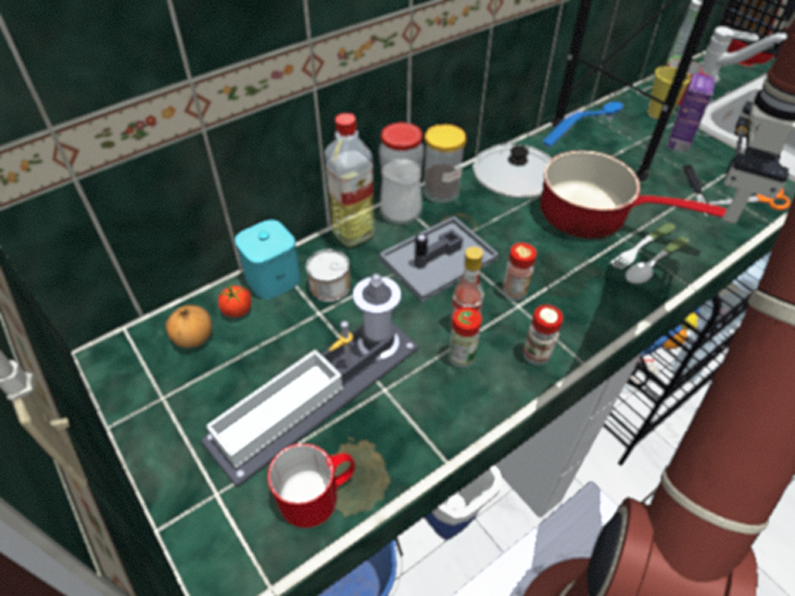

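View pics/top0.png

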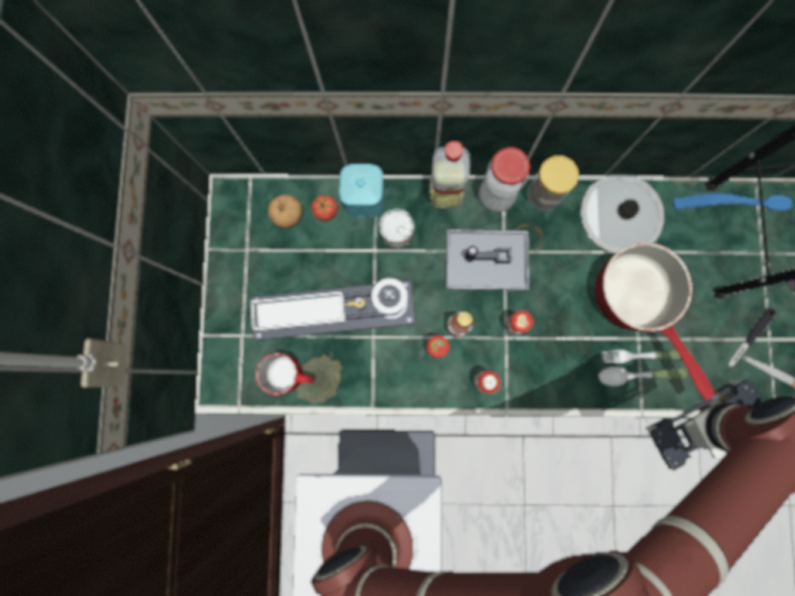

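The scene shows four condiments: three red-capped ones at top-picture (437,346), (520,321) and (488,382), and the yellow-capped bottle at (461,322). The lift cap is at (389,297) and the crank in its tray at (487,255). Next I'll zoom in.

```bash
cat > b.py <<'E'
from h import *
def crop(n,c,s,f):
    im=np.load(n+'.npy',allow_pickle=True).item(); p=im['pixels'][c[1]:c[3],c[0]:c[2],::-1]
    p=cv2.resize(p,None,fx=s,fy=s,interpolation=cv2.INTER_CUBIC)
    for x in range((c[0]//10+1)*10,c[2],10): cv2.line(p,(int((x+.5-c[0])*s),0),(int((x+.5-c[0])*s),8 if x%50 else 25),(0,255,255),1)
    for y in range((c[1]//10+1)*10,c[3],10): cv2.line(p,(0,int((y+.5-c[1])*s)),(8 if y%50 else 25,int((y+.5-c[1])*s)),(0,255,255),1)
    cv2.imwrite('pics/'+f,p)
crop('scene',(140,150,400,345),3.05,'s1.png')
crop('top',(170,150,380,285),3.8,'t1.png')
E
python3 b.py
```

```text
(no output)
```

View pics/s1.png

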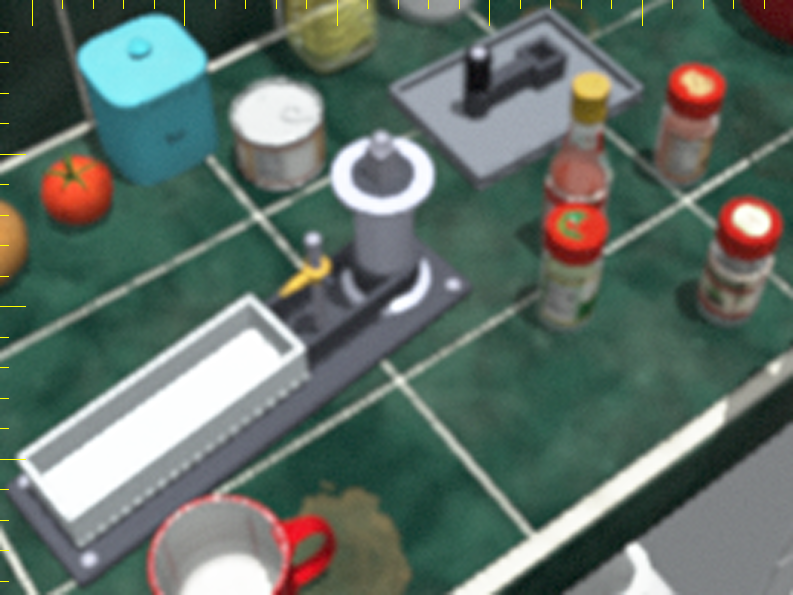

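View pics/t1.png

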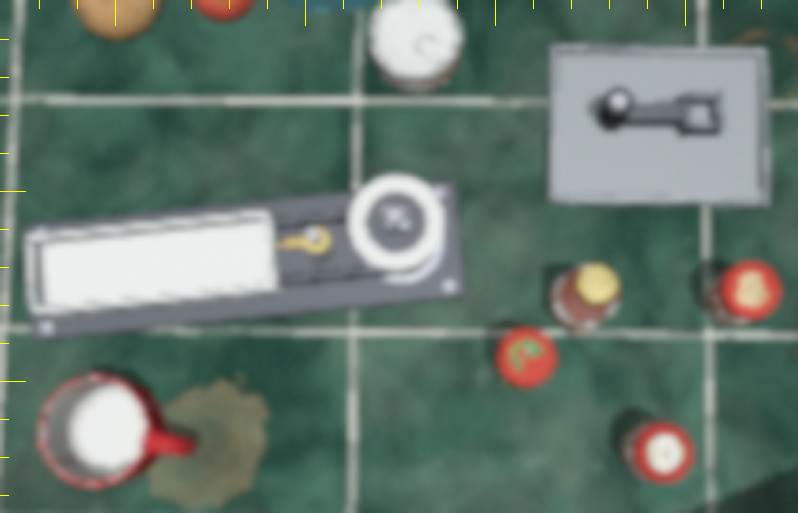

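```bash
cat > c.py <<'E'
from h import *
from scipy.optimize import least_squares
S=np.load('scene.npy',allow_pickle=True).item();T=np.load('top.npy',allow_pickle=True).item()
s=lambda X,Y:(140+X/3.05-.5,150+Y/3.05-.5)
t=lambda X,Y:(170+X/3.8-.5,150+Y/3.8-.5)
P={'cap':(140,s(382,174),t(396,222)),'tip':(178,s(381,136),t(398,217)),'A':(106,s(577,226),t(527,355)),'C':(106,s(698,85),t(752,290)),'D':(106,s(751,219),t(664,452)),
'B':(182,s(590,81),t(598,283)),'handle':(74,s(480,51),t(619,101)),'hub':(35,s(543,54),t(701,113)),
'trayL':(17,s(391,90),t(549,45)),'trayF':(17,s(481,185),t(549,204)),'trayR':(17,s(642,89),t(771,207)),'trayB':(17,s(553,10),t(771,47)),'ptip':(85,s(280,294),t(280,245)),'post':(122,s(313,240),t(318,236))}
for k,(z,a,b) in P.items():
    A=onz(S,[a],z)[0];B=onz(T,[b],z)[0]; print(k,z,'S',A[:2].round(1),'T',B[:2].round(1))
# pointer tip triangulated
def tri(a,b):
    f=lambda x:np.r_[proj(S,x)[0]-a,proj(T,x)[0]-b]
    r=least_squares(f,[500,100,90]); return r.x.round(1),r.fun.round(2)
for k in('ptip','post','cap','tip','handle','hub','A','B','C','D'): print(k,tri(*P[k][1:]))
# lift pose fit
L=[((0,0,140),S,P['cap'][1]),((0,0,140),T,P['cap'][2]),((0,66,122),S,P['post'][1]),((0,66,122),T,P['post'][2]),((0,0,178),S,P['tip'][1]),((0,0,178),T,P['tip'][2])]
cs=[(50,-50,12),(-50,-50,12),(-50,320,12),(50,320,12)]
for c,xy in ((0,(455,185)),(1,(463,292)),(2,(45,335)),(3,(26,230))): L.append((cs[c],T,t(*xy)))
for c,xy in ((1,(470,286)),(2,(85,582)),(3,(10,487))): L.append((cs[c],S,s(*xy)))
rim=[(32,105,60),(-32,105,60),(-32,305,60),(32,305,60)]
for c,xy in ((0,(271,210)),(1,(277,289)),(2,(38,314)),(3,(28,233))): L.append((rim[c],T,t(*xy)))
for c,xy in ((0,(250,296)),(1,(307,350)),(3,(18,458))): L.append((rim[c],S,s(*xy)))
def W(q,p): return np.array(p)+0@np.eye(1) if 0 else np.r_[q[:2]+R.from_euler('z',q[2]).as_matrix()[:2,:2]@np.array(p[:2]),p[2]]
f=lambda q:np.concatenate([proj(c,W(q,p))[0]-uv for p,c,uv in L])
r=least_squares(f,[550,50,1.5]); print('lift',r.x[:2],np.degrees(r.x[2]),r.fun.reshape(-1,2).round(1).tolist())
E
python3 c.py
```

```text
cap 140 S [528.7 -47. ] T [530.  -45.6]
tip 178 S [529.8 -48. ] T [528.3 -48.7]
A 106 S [ 428.6 -148.1] T [ 431.5 -146.7]
C 106 S [ 480.6 -321.9] T [ 482.9 -321.6]
D 106 S [ 357.8 -254.7] T [ 358.  -251.5]
B 182 S [ 481.6 -197.5] T [ 479.9 -194.9]
handle 74 S [ 641.4 -228.2] T [ 639.9 -223.3]
hub 35 S [ 636.7 -298.2] T [ 638.7 -296.2]
trayL 17 S [ 695.5 -172.4] T [ 701.7 -170. ]
trayF 17 S [ 559.6 -167.2] T [ 563.6 -169.5]
trayR 17 S [ 563.1 -353.5] T [ 562.  -356.6]
trayB 17 S [ 691.4 -358.5] T [ 700.7 -360.2]
ptip 85 S [519.2  50.5] T [518.9  49.1]
post 122 S [520.4  18.8] T [521.3  15.3]
ptip (array([519.6,  49.9,  84. ]), array([ 0.21,  0.03, -0.22, -0.19]))
post (array([522.7,  16.7, 117.9]), array([ 0.31,  0.05, -0.33, -0.29]))
cap (array([529.2, -46.5, 140.1]), array([-0.32, -0.05,  0.31,  0.29]))
tip (array([528.8, -48. , 178.7]), array([ 0.25,  0.04, -0.25, -0.23]))
handle (array([ 637.6, -223.7,   79.6]), array([-0.38, -0.06,  0.32,  0.32]))
hub (array([ 637.5, -297.3,   35.2]), array([-0.43, -0.07,  0.35,  0.37]))
A (array([ 430.1, -148. ,  104.9]), array([-0.5 , -0.08,  0.45,  0.5 ]))
B (array([ 479.4, -194.8,  185.4]), array([-0.08, -0.01,  0.07,  0.08]))
C (array([ 482.1, -322.6,  104.6]), array([-0.32, -0.05,  0.25,  0.3 ]))
D (array([ 356.9, -251.9,  109. ]), array([-0.35, -0.06,  0.28,  0.37]))
lift [529.41822709 -48.38611712] 6.5365593150208685 [[0.3, -0.5], [1.0, 0.2], [0.2, -0.8], [-0.6, -0.2], [0.2, 0.0], [-0.1, -0.4], [0.7, -1.4], [2.0, 1.2], [-3.0, 2.3], [-0.1, -0.9], [2.0, -1.2], [-1.2, 1.3], [-2.5, -0.2], [0.2, 0.5], [0.5, 0.1], [-1.0, 0.5], [0.2, 1.4], [0.2, -0.8], [-0.3, -1.2], [-0.1, -0.4]]
```

```bash
cat >> c.py <<'E'
L2=L[:6]+L[13:]
f2=lambda q:np.concatenate([proj(c,W(q,p))[0]-uv for p,c,uv in L2])
r=least_squares(f2,[550,50,.1],loss='soft_l1'); print('lift2',r.x[:2],np.degrees(r.x[2]),r.fun.reshape(-1,2).round(1).tolist())
E
python3 c.py | tail -1
cat > g.py <<'E'
# usage: g.py x y zgrasp yaw  -> needed shift (after/before turn)
from h import *
import sys
LIFT=(529.0,-47.8,6.6)
def lift(x,y):
    a=np.radians(LIFT[2]); return LIFT[0]+np.cos(a)*x-np.sin(a)*y, LIFT[1]+np.sin(a)*x+np.cos(a)*y
def show(name,x,y,z,yaw,o=None):
    o=o or get_obs(); p=np.array(o['tool_pos']); M=R.from_euler('xyz',o['orientation'],degrees=True).as_matrix()
    d=np.array([x,y,z+grasp_offset])-p   # tcp lower than grasp
    M2=R.from_euler('xyz',[180,0,yaw],degrees=True).as_matrix()
    rv=R.from_matrix(M.T@M2).as_rotvec(degrees=True)/5
    print(name,'shift cm now-axes',(M.T@d/10).round(2),'final-axes',(M2.T@d/10).round(2),'rot',rv.round(2))
def st():
    o=get_obs(); print(round(o['time'],2),o['tool_pos'].round(1),o['orientation'].round(1),'F',o['contact_force'].round(1),'gap',o['finger_gap'].round(1),o['finger_force'])
E
python3 -c "
from g import *
show('D',357.5,-252.5,72,96.6)"
```

```text
lift2 [528.81459794 -47.79036015] 6.350784703867529 [[0.2, -0.2], [0.7, 0.4], [0.1, -0.6], [-0.8, -0.1], [0.2, 0.3], [-0.3, -0.2], [-0.0, 0.6], [0.2, 0.2], [-1.3, 0.4], [0.0, 1.3], [0.0, -0.7], [-0.5, -0.9], [-0.4, -0.4]]
D shift cm now-axes [ 20.48 -26.21  16.5 ] final-axes [31.72 10.12 16.44] rot [ -0.02  -0.02 -13.95]
```

```bash
sed -i 's/529.0,-47.8,6.6/528.8,-47.8,6.4/' g.py
```

Emit:
move_arm --targets '[{"rz": -1.39,"claw": 9.3},{"rz": -1.39},{"rz": -1.39},{"rz": -1.39},{"rz": -1.39},{"rz": -1.39},{"rz": -1.39},{"rz": -1.39},{"rz": -1.39},{"rz": -1.39}]'

```text
invalid input at $.targets[0]: expected keys claw, tx, ty, tz, rx, ry, rz
```

Emit:
move_arm --targets '[{"tx": 3.5,"ty": 1.1},{"tx": 3.5,"ty": 1.1},{"tx": 3.5,"ty": 1.1},{"tx": 3.5,"ty": 1.1},{"tx": 3.5,"ty": 1.1},{"tx": 3.5,"ty": 1.1},{"tx": 3.5,"ty": 1.1},{"tx": 3.5,"ty": 1.1},{"tx": 3.5,"ty": 1.1},{}]'

```text
invalid input at $.targets[0]: expected keys claw, tx, ty, tz, rx, ry, rz
```

```bash
python3 -c "
from g import *
st();show('D',357.5,-252.5,72,96.4)"
```

```text
Traceback (most recent call last):
  File "g.py", line 14, in st
    o=get_obs(); print(round(o['time'],2),o['tool_pos'].round(1),o['orientation'].round(1),'F',o['contact_force'].round(1),'gap',o['finger_gap'].round(1),o['finger_force'])
                                                                                                                                 ^^^^^^^^^^^^^^^^^^^^^
AttributeError: 'float' object has no attribute 'round'
```

All keys are needed in each row.

```bash
sed -i "s/o\['finger_gap'\].round(1)/round(o['finger_gap'],1)/" g.py
```

Emit:
move_arm --targets '[{"claw": 9.3,"tx": 0,"ty": 0,"tz": 0,"rx": 0,"ry": 0,"rz": -1.39},{"claw": 9.3,"tx": 0,"ty": 0,"tz": 0,"rx": 0,"ry": 0,"rz": -1.39},{"claw": 9.3,"tx": 0,"ty": 0,"tz": 0,"rx": 0,"ry": 0,"rz": -1.39},{"claw": 9.3,"tx": 0,"ty": 0,"tz": 0,"rx": 0,"ry": 0,"rz": -1.39},{"claw": 9.3,"tx": 0,"ty": 0,"tz": 0,"rx": 0,"ry": 0,"rz": -1.39},{"claw": 9.3,"tx": 0,"ty": 0,"tz": 0,"rx": 0,"ry": 0,"rz": -1.39},{"claw": 9.3,"tx": 0,"ty": 0,"tz": 0,"rx": 0,"ry": 0,"rz": -1.39},{"claw": 9.3,"tx": 0,"ty": 0,"tz": 0,"rx": 0,"ry": 0,"rz": -1.39},{"claw": 9.3,"tx": 0,"ty": 0,"tz": 0,"rx": 0,"ry": 0,"rz": -1.39},{"claw": 9.3,"tx": 0,"ty": 0,"tz": 0,"rx": 0,"ry": 0,"rz": -1.39}]'

```text
time: 1.1
tool_pos: [293.4, -579.5, 217.9]
orientation: [-180.0, -0.1, 96.6]
contact_force: [-0.1, -0.1, 0.3]
finger_gap: 93.3
finger_force: 0.0
```

Emit:
move_arm --targets '[{"claw": 9.3,"tx": 3.5,"ty": 1.1,"tz": 0,"rx": 0,"ry": 0,"rz": 0},{"claw": 9.3,"tx": 3.5,"ty": 1.1,"tz": 0,"rx": 0,"ry": 0,"rz": 0},{"claw": 9.3,"tx": 3.5,"ty": 1.1,"tz": 0,"rx": 0,"ry": 0,"rz": 0},{"claw": 9.3,"tx": 3.5,"ty": 1.1,"tz": 0,"rx": 0,"ry": 0,"rz": 0},{"claw": 9.3,"tx": 3.5,"ty": 1.1,"tz": 0,"rx": 0,"ry": 0,"rz": 0},{"claw": 9.3,"tx": 3.5,"ty": 1.1,"tz": 0,"rx": 0,"ry": 0,"rz": 0},{"claw": 9.3,"tx": 3.5,"ty": 1.1,"tz": 0,"rx": 0,"ry": 0,"rz": 0},{"claw": 9.3,"tx": 3.5,"ty": 1.1,"tz": 0,"rx": 0,"ry": 0,"rz": 0},{"claw": 9.3,"tx": 3.5,"ty": 1.1,"tz": 0,"rx": 0,"ry": 0,"rz": 0},{"claw": 9.3,"tx": 0,"ty": 0,"tz": 0,"rx": 0,"ry": 0,"rz": 0}]'

```text
time: 2.1
tool_pos: [358.0, -250.4, 218.8]
orientation: [-180.0, -0.1, 96.9]
contact_force: [1.2, -1.4, 0.2]
finger_gap: 93.0
finger_force: 0.0
```

```bash
python3 -c "
from g import *
st();show('D',357.5,-252.5,72,96.4)"
```

```text
2.1 [ 358.  -250.4  218.8] [-1.80e+02 -1.00e-01  9.69e+01] F [ 1.2 -1.4  0.2] gap 93.0 0.0
D shift cm now-axes [-0.24 -0.08 16.56] final-axes [-0.2  -0.07 16.56] rot [-0.   -0.03  0.1 ]
```

Emit:
move_arm --targets '[{"claw": 9.3,"tx": -0.2,"ty": -0.1,"tz": 2.8,"rx": 0,"ry": 0,"rz": 0.1},{"claw": 9.3,"tx": 0,"ty": 0,"tz": 2.8,"rx": 0,"ry": 0,"rz": 0},{"claw": 9.3,"tx": 0,"ty": 0,"tz": 2.8,"rx": 0,"ry": 0,"rz": 0},{"claw": 9.3,"tx": 0,"ty": 0,"tz": 2.8,"rx": 0,"ry": 0,"rz": 0},{"claw": 9.3,"tx": 0,"ty": 0,"tz": 2.8,"rx": 0,"ry": 0,"rz": 0},{"claw": 9.3,"tx": 0,"ty": 0,"tz": 2.5,"rx": 0,"ry": 0,"rz": 0},{"claw": 4,"tx": 0,"ty": 0,"tz": 0,"rx": 0,"ry": 0,"rz": 0},{"claw": 4,"tx": 0,"ty": 0,"tz": 0,"rx": 0,"ry": 0,"rz": 0},{"claw": 4,"tx": 0,"ty": 0,"tz": 0,"rx": 0,"ry": 0,"rz": 0},{"claw": 4,"tx": 0,"ty": 0,"tz": 0,"rx": 0,"ry": 0,"rz": 0}]'

```text
time: 3.1
tool_pos: [357.1, -258.6, 54.8]
orientation: [179.9, 0.1, 95.8]
contact_force: [-0.5, -0.2, 0.3]
finger_gap: 65.6
finger_force: 0.0
```

Emit:
move_arm --targets '[{"claw": 3,"tx": 0,"ty": 0,"tz": 0,"rx": 0,"ry": 0,"rz": 0},{"claw": 3,"tx": 0,"ty": 0,"tz": 0,"rx": 0,"ry": 0,"rz": 0},{"claw": 3,"tx": 0,"ty": 0,"tz": 0,"rx": 0,"ry": 0,"rz": 0},{"claw": 3,"tx": 0,"ty": 0,"tz": 0,"rx": 0,"ry": 0,"rz": 0}]'

```text
time: 3.5
tool_pos: [356.7, -258.1, 54.1]
orientation: [180.0, 0.0, 95.9]
contact_force: [-0.4, -0.1, 3.9]
finger_gap: 43.9
finger_force: 30.0
```

```bash
python3 -c "
from g import *
st()
for i,y in enumerate((136,179.5,224.5)): show(i,*lift(0,y),72+24,96.4)
im=cam('top');save(im,'t2.png',(170,150,380,285),3.8)"
```

```text
3.5 [ 356.7 -258.1   54.1] [180.    0.   95.9] F [-0.4 -0.1  3.9] gap 43.9 30.000338075333275
0 shift cm now-axes [32.76 19.14 -2.32] final-axes [32.58 19.44 -2.31] rot [ 0.01  0.01 -0.11]
1 shift cm now-axes [37.11 19.1  -2.32] final-axes [36.93 19.44 -2.31] rot [ 0.01  0.01 -0.11]
2 shift cm now-axes [41.61 19.06 -2.33] final-axes [41.43 19.44 -2.31] rot [ 0.01  0.01 -0.11]
```

View pics/t2.png

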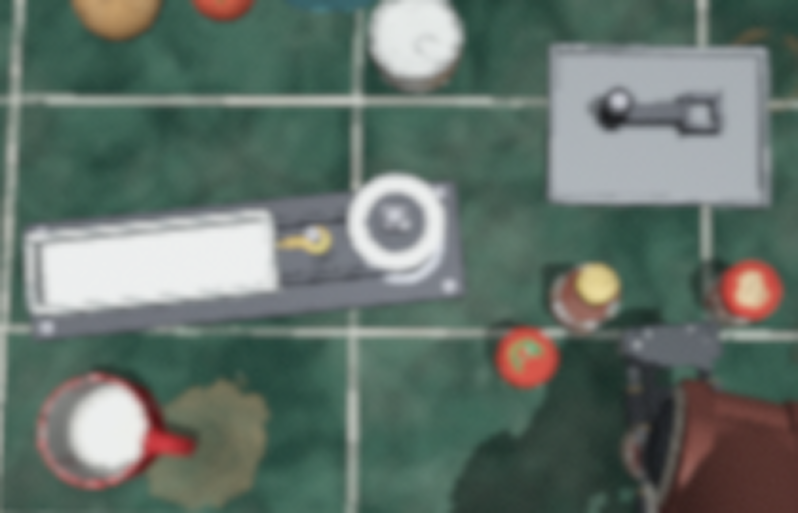

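Emit:
move_arm --targets '[{"claw": 6,"tx": 0,"ty": 0,"tz": 0,"rx": 0,"ry": 0,"rz": 0},{"claw": 6,"tx": 0,"ty": 0,"tz": 0,"rx": 0,"ry": 0,"rz": -0.1},{"claw": 6,"tx": 0.5,"ty": 0,"tz": -0.2,"rx": 0,"ry": 0,"rz": 0},{"claw": 6,"tx": 0,"ty": 0,"tz": 0,"rx": 0,"ry": 0,"rz": 0},{"claw": 6,"tx": 0,"ty": 0,"tz": 0,"rx": 0,"ry": 0,"rz": 0}]'

```text
time: 4.05
tool_pos: [355.8, -252.6, 55.7]
orientation: [-180.0, -0.0, 96.4]
contact_force: [-0.7, 0.1, 0.3]
finger_gap: 59.8
finger_force: 0.0
```

Emit:
move_arm --targets '[{"claw": 3,"tx": 0,"ty": 0,"tz": 0,"rx": 0,"ry": 0,"rz": 0},{"claw": 3,"tx": 0,"ty": 0,"tz": 0,"rx": 0,"ry": 0,"rz": 0},{"claw": 3,"tx": 0,"ty": 0,"tz": 0,"rx": 0,"ry": 0,"rz": 0},{"claw": 3,"tx": 0,"ty": 0,"tz": 0,"rx": 0,"ry": 0,"rz": 0},{"claw": 3,"tx": 0,"ty": 0,"tz": -2,"rx": 0,"ry": 0,"rz": 0},{"claw": 3,"tx": 0,"ty": 0,"tz": -3,"rx": 0,"ry": 0,"rz": 0},{"claw": 3,"tx": 0,"ty": 0,"tz": -3,"rx": 0,"ry": 0,"rz": 0},{"claw": 3,"tx": 0,"ty": 0,"tz": -3,"rx": 0,"ry": 0,"rz": 0},{"claw": 3,"tx": 0,"ty": 0,"tz": -3,"rx": 0,"ry": 0,"rz": 0},{"claw": 3,"tx": 0,"ty": 0,"tz": 0,"rx": 0,"ry": 0,"rz": 0}]'

```text
time: 5.05
tool_pos: [357.8, -254.1, 198.8]
orientation: [179.7, 0.3, 96.3]
contact_force: [0.3, -0.2, -1.4]
finger_gap: 44.5
finger_force: 30.0
```

Emit:
move_arm --targets '[{"claw": 3,"tx": 3.2,"ty": 1.9,"tz": 0,"rx": 0,"ry": 0,"rz": 0},{"claw": 3,"tx": 3.2,"ty": 1.9,"tz": 0,"rx": 0,"ry": 0,"rz": 0},{"claw": 3,"tx": 3.2,"ty": 1.9,"tz": 0,"rx": 0,"ry": 0,"rz": 0},{"claw": 3,"tx": 3.2,"ty": 1.9,"tz": 0,"rx": 0,"ry": 0,"rz": 0},{"claw": 3,"tx": 3.2,"ty": 1.9,"tz": 0,"rx": 0,"ry": 0,"rz": 0},{"claw": 3,"tx": 3.2,"ty": 1.9,"tz": 0,"rx": 0,"ry": 0,"rz": 0},{"claw": 3,"tx": 3.2,"ty": 1.9,"tz": 0,"rx": 0,"ry": 0,"rz": 0},{"claw": 3,"tx": 3.2,"ty": 1.9,"tz": 0,"rx": 0,"ry": 0,"rz": 0},{"claw": 3,"tx": 3.2,"ty": 1.9,"tz": 0,"rx": 0,"ry": 0,"rz": 0},{"claw": 3,"tx": 3.2,"ty": 1.9,"tz": 0,"rx": 0,"ry": 0,"rz": 0}]'

```text
time: 6.05
tool_pos: [508.6, 87.1, 194.0]
orientation: [-179.8, 0.0, 96.4]
contact_force: [0.0, -1.4, -0.4]
finger_gap: 43.8
finger_force: 30.0
```

Emit:
move_arm --targets '[{"claw": 3,"tx": 0,"ty": 0,"tz": 0,"rx": 0,"ry": 0,"rz": 0},{"claw": 3,"tx": 0,"ty": 0,"tz": 0,"rx": 0,"ry": 0,"rz": 0},{"claw": 3,"tx": 0,"ty": 0,"tz": 0,"rx": 0,"ry": 0,"rz": 0}]'

```text
time: 6.35
tool_pos: [508.2, 84.5, 194.5]
orientation: [-179.8, 0.1, 96.3]
contact_force: [-0.2, -0.0, -0.9]
finger_gap: 44.2
finger_force: 30.0
```

```bash
python3 -c "
from g import *
st()
show(0,*lift(0,136),74+24,96.4)
im=cam('scene');save(im,'s2.png',(140,100,400,295),3.05)"
```

```text
6.35 [508.2  84.5 194.5] [-1.798e+02  1.000e-01  9.630e+01] F [-0.2 -0.  -0.9] gap 44.2 29.99767370754853
0 shift cm now-axes [ 0.23  0.61 11.53] final-axes [ 0.22  0.57 11.53] rot [-0.03  0.02 -0.02]
```

View pics/s2.png

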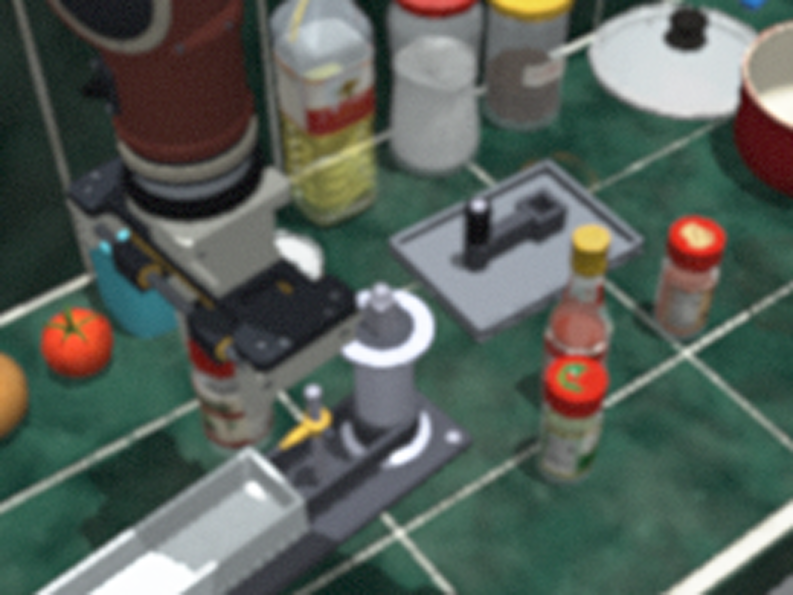

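The jar is held upright above the near end of the caddy, at (230,400) in the crop. Lowering it now.

Emit:
move_arm --targets '[{"claw": 3,"tx": 0.2,"ty": 0.6,"tz": 0,"rx": 0,"ry": 0,"rz": 0},{"claw": 3,"tx": 0,"ty": 0,"tz": 3,"rx": 0,"ry": 0,"rz": 0},{"claw": 3,"tx": 0,"ty": 0,"tz": 3,"rx": 0,"ry": 0,"rz": 0},{"claw": 3,"tx": 0,"ty": 0,"tz": 0,"rx": 0,"ry": 0,"rz": 0},{"claw": 3,"tx": 0,"ty": 0,"tz": 0,"rx": 0,"ry": 0,"rz": 0}]'

```text
time: 6.9
tool_pos: [515.3, 88.5, 135.9]
orientation: [-180.0, -0.0, 96.3]
contact_force: [0.7, -0.0, -1.3]
finger_gap: 43.9
finger_force: 30.0
```

```bash
python3 -c "
from g import *
st()
show(0,*lift(0,136),74+24,96.4)
"
```

```text
6.9 [515.3  88.5 135.9] [-180.    -0.    96.3] F [ 0.7 -0.  -1.3] gap 43.9 29.997700334060937
0 shift cm now-axes [-0.09 -0.17  5.67] final-axes [-0.09 -0.17  5.67] rot [-0.   -0.   -0.02]
```

Emit:
move_arm --targets '[{"claw": 3,"tx": -0.1,"ty": -0.15,"tz": 0,"rx": 0,"ry": 0,"rz": 0},{"claw": 3,"tx": 0,"ty": 0,"tz": 1.5,"rx": 0,"ry": 0,"rz": 0},{"claw": 3,"tx": 0,"ty": 0,"tz": 1.5,"rx": 0,"ry": 0,"rz": 0},{"claw": 3,"tx": 0,"ty": 0,"tz": 1.5,"rx": 0,"ry": 0,"rz": 0},{"claw": 3,"tx": 0,"ty": 0,"tz": 0.8,"rx": 0,"ry": 0,"rz": 0},{"claw": 3,"tx": 0,"ty": 0,"tz": 0,"rx": 0,"ry": 0,"rz": 0},{"claw": 3,"tx": 0,"ty": 0,"tz": 0,"rx": 0,"ry": 0,"rz": 0}]'

```text
time: 7.6
tool_pos: [514.3, 87.9, 83.6]
orientation: [179.9, -0.0, 96.4]
contact_force: [0.8, 0.1, -1.4]
finger_gap: 44.1
finger_force: 30.0
```

Emit:
move_arm --targets '[{"claw": 3,"tx": -0.15,"ty": 0,"tz": 0.2,"rx": 0,"ry": 0,"rz": 0},{"claw": 3,"tx": 0,"ty": 0,"tz": 0,"rx": 0,"ry": 0,"rz": 0}]'

```text
time: 7.8
tool_pos: [514.1, 85.9, 81.2]
orientation: [179.9, 0.0, 96.3]
contact_force: [-0.5, 0.4, -1.8]
finger_gap: 43.9
finger_force: 30.0
```

Emit:
move_arm --targets '[{"claw": 3,"tx": -0.15,"ty": 0,"tz": 0,"rx": 0,"ry": 0,"rz": 0},{"claw": 3,"tx": 0,"ty": 0,"tz": 0,"rx": 0,"ry": 0,"rz": 0}]'

```text
time: 8.0
tool_pos: [514.1, 84.3, 80.9]
orientation: [180.0, 0.0, 96.3]
contact_force: [0.4, -0.3, -0.7]
finger_gap: 43.9
finger_force: 30.0
```

Emit:
move_arm --targets '[{"claw": 3,"tx": -0.1,"ty": 0,"tz": 0,"rx": 0,"ry": 0,"rz": 0},{"claw": 3,"tx": 0,"ty": 0,"tz": 0,"rx": 0,"ry": 0,"rz": 0}]'

```text
time: 8.2
tool_pos: [514.0, 83.5, 80.7]
orientation: [-180.0, 0.0, 96.4]
contact_force: [0.2, -0.4, -0.7]
finger_gap: 44.2
finger_force: 30.0
```

Emit:
move_arm --targets '[{"claw": 3,"tx": -0.1,"ty": 0,"tz": 0,"rx": 0,"ry": 0,"rz": 0},{"claw": 3,"tx": 0,"ty": 0,"tz": 0,"rx": 0,"ry": 0,"rz": 0}]'

```text
time: 8.4
tool_pos: [514.1, 82.9, 80.7]
orientation: [180.0, -0.0, 96.4]
contact_force: [-0.7, 0.1, -2.1]
finger_gap: 43.9
finger_force: 30.0
```

Emit:
move_arm --targets '[{"claw": 3,"tx": -0.1,"ty": 0,"tz": 0,"rx": 0,"ry": 0,"rz": 0},{"claw": 3,"tx": 0,"ty": 0,"tz": 0,"rx": 0,"ry": 0,"rz": 0}]'

```text
time: 8.6
tool_pos: [514.2, 82.5, 80.8]
orientation: [180.0, -0.1, 96.4]
contact_force: [-0.7, 2.6, 0.1]
finger_gap: 44.1
finger_force: 30.0
```

Emit:
move_arm --targets '[{"claw": 3,"tx": -0.1,"ty": 0,"tz": 0,"rx": 0,"ry": 0,"rz": 0},{"claw": 3,"tx": 0,"ty": 0,"tz": 0,"rx": 0,"ry": 0,"rz": 0}]'

```text
time: 8.8
tool_pos: [514.3, 82.0, 80.9]
orientation: [180.0, -0.1, 96.4]
contact_force: [-1.9, 3.6, -0.0]
finger_gap: 44.0
finger_force: 30.0
```

Emit:
move_arm --targets '[{"claw": 3,"tx": 0.1,"ty": 0,"tz": 0.15,"rx": 0,"ry": 0,"rz": 0},{"claw": 3,"tx": 0,"ty": 0,"tz": 0,"rx": 0,"ry": 0,"rz": 0}]'

```text
time: 9.0
tool_pos: [514.6, 82.2, 79.7]
orientation: [179.9, -0.0, 96.4]
contact_force: [-0.2, 3.4, 3.2]
finger_gap: 44.1
finger_force: 30.0
```

Emit:
move_arm --targets '[{"claw": 3,"tx": 0,"ty": 0,"tz": 0.15,"rx": 0,"ry": 0,"rz": 0},{"claw": 3,"tx": 0,"ty": 0,"tz": 0,"rx": 0,"ry": 0,"rz": 0}]'

```text
time: 9.2
tool_pos: [515.2, 82.4, 79.4]
orientation: [179.9, -0.0, 96.4]
contact_force: [-2.1, 2.8, 11.6]
finger_gap: 44.0
finger_force: 30.0
```

Emit:
move_arm --targets '[{"claw": 3,"tx": 0,"ty": 0,"tz": 0.1,"rx": 0,"ry": 0,"rz": 0},{"claw": 3,"tx": 0,"ty": 0,"tz": 0,"rx": 0,"ry": 0,"rz": 0}]'

```text
time: 9.4
tool_pos: [515.4, 82.6, 79.2]
orientation: [179.8, 0.0, 96.4]
contact_force: [-3.5, 3.0, 17.0]
finger_gap: 43.8
finger_force: 30.0
```

Emit:
move_arm --targets '[{"claw": 7,"tx": 0,"ty": 0,"tz": -0.2,"rx": 0,"ry": 0,"rz": 0},{"claw": 7,"tx": 0,"ty": 0,"tz": 0,"rx": 0,"ry": 0,"rz": 0},{"claw": 7,"tx": 0,"ty": 0,"tz": 0,"rx": 0,"ry": 0,"rz": 0},{"claw": 7,"tx": 0,"ty": 0,"tz": -2,"rx": 0,"ry": 0,"rz": 0},{"claw": 7,"tx": 0,"ty": 0,"tz": -3,"rx": 0,"ry": 0,"rz": 0},{"claw": 9.3,"tx": 0,"ty": 0,"tz": -3.5,"rx": 0,"ry": 0,"rz": 0},{"claw": 9.3,"tx": 0,"ty": 0,"tz": -3.5,"rx": 0,"ry": 0,"rz": 0},{"claw": 9.3,"tx": 0,"ty": 0,"tz": 0,"rx": 0,"ry": 0,"rz": 0},{"claw": 9.3,"tx": 0,"ty": 0,"tz": 0,"rx": 0,"ry": 0,"rz": 0}]'

```text
time: 10.3
tool_pos: [514.3, 80.9, 198.6]
orientation: [180.0, 0.0, 96.3]
contact_force: [-0.9, 0.0, -0.3]
finger_gap: 92.2
finger_force: 0.0
```

```bash
python3 -c "
from g import *
st()
show('C',482,-322,72,96.4)
im=cam('scene');save(im,'s3.png',(140,150,400,345),3.05)"
```

```text
10.3 [514.3  80.9 198.6] [180.    0.   96.3] F [-0.9  0.  -0.3] gap 92.2 0.0
C shift cm now-axes [-39.68  -7.64  14.57] final-axes [-39.68  -7.7   14.54] rot [ 0.    0.01 -0.02]
```

View pics/s3.png

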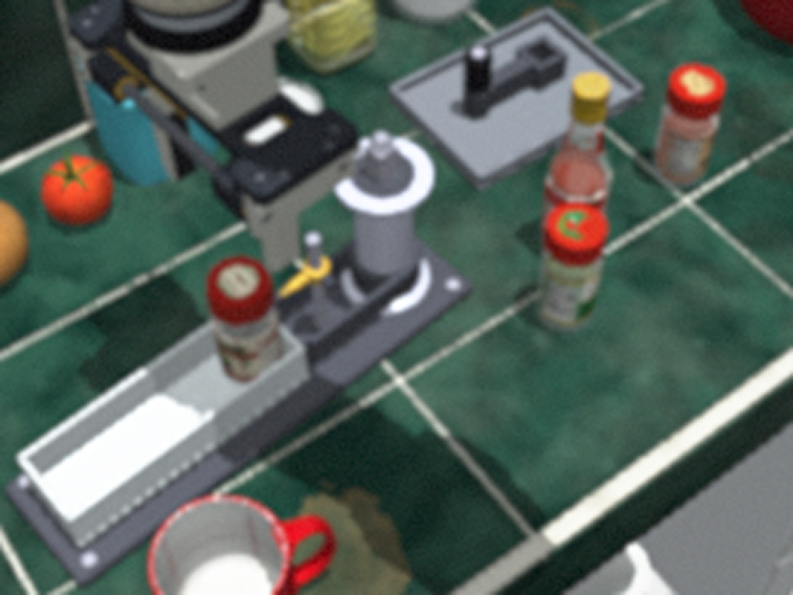

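Jar 1 stands in the near end of the caddy, with its cap at (240,290). Next is jar C.

Emit:
move_arm --targets '[{"claw": 9.3,"tx": 0,"ty": 0,"tz": -1,"rx": 0,"ry": 0,"rz": 0},{"claw": 9.3,"tx": -4,"ty": 0,"tz": 0,"rx": 0,"ry": 0,"rz": 0},{"claw": 9.3,"tx": -4.4,"ty": -1,"tz": 0,"rx": 0,"ry": 0,"rz": 0},{"claw": 9.3,"tx": -4.5,"ty": -1,"tz": 0,"rx": 0,"ry": 0,"rz": 0},{"claw": 9.3,"tx": -4.5,"ty": -1,"tz": 0,"rx": 0,"ry": 0,"rz": 0},{"claw": 9.3,"tx": -4.5,"ty": -1,"tz": 0,"rx": 0,"ry": 0,"rz": 0},{"claw": 9.3,"tx": -4.5,"ty": -1,"tz": 0,"rx": 0,"ry": 0,"rz": 0},{"claw": 9.3,"tx": -4.5,"ty": -1,"tz": 0,"rx": 0,"ry": 0,"rz": 0},{"claw": 9.3,"tx": -4.4,"ty": -0.8,"tz": 0,"rx": 0,"ry": 0,"rz": 0},{"claw": 9.3,"tx": -4.4,"ty": -0.8,"tz": 0,"rx": 0,"ry": 0,"rz": 0}]'

```text
time: 11.35
tool_pos: [481.7, -323.1, 207.9]
orientation: [-179.9, -0.1, 96.4]
contact_force: [1.3, -0.0, 1.1]
finger_gap: 92.7
finger_force: 0.0
```

Emit:
move_arm --targets '[{"claw": 9.3,"tx": 0,"ty": 0,"tz": 2,"rx": 0,"ry": 0,"rz": 0},{"claw": 9.3,"tx": 0,"ty": 0,"tz": 2,"rx": 0,"ry": 0,"rz": 0},{"claw": 9.3,"tx": 0,"ty": 0,"tz": 2,"rx": 0,"ry": 0,"rz": 0},{"claw": 9.3,"tx": 0,"ty": 0,"tz": 0,"rx": 0,"ry": 0,"rz": 0},{"claw": 9.3,"tx": 0,"ty": 0,"tz": 0,"rx": 0,"ry": 0,"rz": 0},{"claw": 9.3,"tx": 0,"ty": 0,"tz": 0,"rx": 0,"ry": 0,"rz": 0}]'

```text
time: 11.95
tool_pos: [483.4, -321.4, 149.5]
orientation: [179.9, 0.0, 96.4]
contact_force: [-0.5, 0.7, -0.3]
finger_gap: 93.1
finger_force: 0.0
```

```bash
python3 -c "
from g import *
st()
show('C',482,-322,72,96.4)"
```

```text
11.95 [ 483.4 -321.4  149.5] [179.9   0.   96.4] F [-0.5  0.7 -0.3] gap 93.1 0.0
C shift cm now-axes [-0.03 -0.16  9.63] final-axes [-0.04 -0.15  9.63] rot [ 0.01  0.01 -0.  ]
```

Emit:
move_arm --targets '[{"claw": 9.3,"tx": 0,"ty": -0.1,"tz": 2.5,"rx": 0,"ry": 0,"rz": 0},{"claw": 9.3,"tx": 0,"ty": 0,"tz": 2.5,"rx": 0,"ry": 0,"rz": 0},{"claw": 9.3,"tx": 0,"ty": 0,"tz": 2.5,"rx": 0,"ry": 0,"rz": 0},{"claw": 9.3,"tx": 0,"ty": 0,"tz": 2,"rx": 0,"ry": 0,"rz": 0},{"claw": 9.3,"tx": 0,"ty": 0,"tz": 0,"rx": 0,"ry": 0,"rz": 0},{"claw": 9.3,"tx": 0,"ty": 0,"tz": 0,"rx": 0,"ry": 0,"rz": 0}]'

```text
time: 12.55
tool_pos: [482.6, -321.6, 54.7]
orientation: [179.9, 0.0, 96.4]
contact_force: [-0.8, 0.1, 0.5]
finger_gap: 93.1
finger_force: 0.0
```

Emit:
move_arm --targets '[{"claw": 3,"tx": 0,"ty": 0,"tz": 0,"rx": 0,"ry": 0,"rz": 0},{"claw": 3,"tx": 0,"ty": 0,"tz": 0,"rx": 0,"ry": 0,"rz": 0},{"claw": 3,"tx": 0,"ty": 0,"tz": 0,"rx": 0,"ry": 0,"rz": 0},{"claw": 3,"tx": 0,"ty": 0,"tz": 0,"rx": 0,"ry": 0,"rz": 0},{"claw": 3,"tx": 0,"ty": 0,"tz": 0,"rx": 0,"ry": 0,"rz": 0},{"claw": 3,"tx": 0,"ty": 0,"tz": 0,"rx": 0,"ry": 0,"rz": 0},{"claw": 3,"tx": 0,"ty": 0,"tz": 0,"rx": 0,"ry": 0,"rz": 0},{"claw": 3,"tx": 0,"ty": 0,"tz": 0,"rx": 0,"ry": 0,"rz": 0}]'

```text
time: 13.35
tool_pos: [482.1, -321.4, 53.7]
orientation: [180.0, 0.0, 96.4]
contact_force: [1.3, -0.5, 0.6]
finger_gap: 44.0
finger_force: 30.0
```

Emit:
move_arm --targets '[{"claw": 3,"tx": 0,"ty": 0,"tz": -2,"rx": 0,"ry": 0,"rz": 0},{"claw": 3,"tx": 0,"ty": 0,"tz": -4,"rx": 0,"ry": 0,"rz": 0},{"claw": 3,"tx": 0,"ty": 0,"tz": -4,"rx": 0,"ry": 0,"rz": 0},{"claw": 3,"tx": 0,"ty": 0,"tz": -4,"rx": 0,"ry": 0,"rz": 0},{"claw": 3,"tx": 0,"ty": 0,"tz": -4,"rx": 0,"ry": 0,"rz": 0},{"claw": 3,"tx": 0,"ty": 0,"tz": -3,"rx": 0,"ry": 0,"rz": 0},{"claw": 3,"tx": 0,"ty": 0,"tz": 0,"rx": 0,"ry": 0,"rz": 0}]'

```text
time: 14.05
tool_pos: [484.0, -322.1, 268.1]
orientation: [179.6, 0.3, 96.4]
contact_force: [0.4, -0.5, -1.6]
finger_gap: 44.4
finger_force: 30.0
```

```bash
python3 -c "
from g import *
st()
show(1,*lift(0,179.5),74+24,96.4)"
```

```text
14.05 [ 484.  -322.1  268.1] [179.6   0.3  96.4] F [ 0.4 -0.5 -1.6] gap 44.4 29.996828623116016
1 shift cm now-axes [44.82  7.34 18.7 ] final-axes [44.71  7.51 18.89] rot [ 0.08  0.06 -0.01]
```

Emit:
move_arm --targets '[{"claw": 3,"tx": 4.5,"ty": 0.7,"tz": 0,"rx": 0,"ry": 0,"rz": 0},{"claw": 3,"tx": 4.5,"ty": 0.7,"tz": 0,"rx": 0,"ry": 0,"rz": 0},{"claw": 3,"tx": 4.5,"ty": 0.7,"tz": 0,"rx": 0,"ry": 0,"rz": 0},{"claw": 3,"tx": 4.5,"ty": 0.7,"tz": 0,"rx": 0,"ry": 0,"rz": 0},{"claw": 3,"tx": 4.5,"ty": 0.7,"tz": 0,"rx": 0,"ry": 0,"rz": 0},{"claw": 3,"tx": 4.5,"ty": 0.7,"tz": 0,"rx": 0,"ry": 0,"rz": 0},{"claw": 3,"tx": 4.5,"ty": 0.7,"tz": 0,"rx": 0,"ry": 0,"rz": 0},{"claw": 3,"tx": 4.5,"ty": 0.7,"tz": 0,"rx": 0,"ry": 0,"rz": 0},{"claw": 3,"tx": 4.5,"ty": 0.8,"tz": 0,"rx": 0,"ry": 0,"rz": 0},{"claw": 3,"tx": 4.3,"ty": 0.8,"tz": 0,"rx": 0,"ry": 0,"rz": 0}]'

```text
time: 15.05
tool_pos: [502.3, 133.2, 261.8]
orientation: [-179.8, 0.0, 96.4]
contact_force: [0.1, -0.6, -1.0]
finger_gap: 44.0
finger_force: 30.0
```

Emit:
move_arm --targets '[{"claw": 3,"tx": 0,"ty": 0,"tz": 2.5,"rx": 0,"ry": 0,"rz": 0},{"claw": 3,"tx": 0,"ty": 0,"tz": 2.5,"rx": 0,"ry": 0,"rz": 0},{"claw": 3,"tx": 0,"ty": 0,"tz": 2,"rx": 0,"ry": 0,"rz": 0},{"claw": 3,"tx": 0,"ty": 0,"tz": 0,"rx": 0,"ry": 0,"rz": 0},{"claw": 3,"tx": 0,"ty": 0,"tz": 0,"rx": 0,"ry": 0,"rz": 0},{"claw": 3,"tx": 0,"ty": 0,"tz": 0,"rx": 0,"ry": 0,"rz": 0}]'

```text
time: 15.65
tool_pos: [504.1, 132.0, 194.3]
orientation: [179.9, -0.0, 96.4]
contact_force: [-0.3, 0.1, -0.5]
finger_gap: 43.9
finger_force: 30.0
```

```bash
python3 -c "
from g import *
st()
show(1,*lift(0,179.5),74+24,96.4)"
```

```text
15.65 [504.1 132.  194.3] [179.9  -0.   96.4] F [-0.3  0.1 -0.5] gap 43.9 29.996889667818323
1 shift cm now-axes [-0.2   0.44 11.51] final-axes [-0.19  0.46 11.51] rot [ 0.01 -0.01 -0.01]
```

Emit:
move_arm --targets '[{"claw": 3,"tx": -0.1,"ty": 0.45,"tz": 0,"rx": 0,"ry": 0,"rz": 0},{"claw": 3,"tx": 0,"ty": 0,"tz": 0,"rx": 0,"ry": 0,"rz": 0},{"claw": 3,"tx": 0,"ty": 0,"tz": 2,"rx": 0,"ry": 0,"rz": 0},{"claw": 3,"tx": 0,"ty": 0,"tz": 2,"rx": 0,"ry": 0,"rz": 0},{"claw": 3,"tx": 0,"ty": 0,"tz": 1.5,"rx": 0,"ry": 0,"rz": 0},{"claw": 3,"tx": 0,"ty": 0,"tz": 0,"rx": 0,"ry": 0,"rz": 0},{"claw": 3,"tx": 0,"ty": 0,"tz": 0,"rx": 0,"ry": 0,"rz": 0}]'

```text
time: 16.35
tool_pos: [508.6, 131.5, 139.2]
orientation: [180.0, -0.0, 96.4]
contact_force: [0.5, -0.5, -1.2]
finger_gap: 44.5
finger_force: 30.0
```

```bash
python3 -c "
from g import *
st()
show(1,*lift(0,179.5),74+24,96.4)"
```

```text
16.35 [508.6 131.5 139.2] [180.   -0.   96.4] F [ 0.5 -0.5 -1.2] gap 44.5 29.996944303857163
1 shift cm now-axes [-0.09  0.    6.  ] final-axes [-0.09  0.    6.  ] rot [ 0.01 -0.   -0.01]
```

Emit:
move_arm --targets '[{"claw": 3,"tx": 0,"ty": 0,"tz": 1.5,"rx": 0,"ry": 0,"rz": 0},{"claw": 3,"tx": 0,"ty": 0,"tz": 1.5,"rx": 0,"ry": 0,"rz": 0},{"claw": 3,"tx": 0,"ty": 0,"tz": 1.5,"rx": 0,"ry": 0,"rz": 0},{"claw": 3,"tx": 0,"ty": 0,"tz": 1.2,"rx": 0,"ry": 0,"rz": 0},{"claw": 3,"tx": 0,"ty": 0,"tz": 0,"rx": 0,"ry": 0,"rz": 0},{"claw": 3,"tx": 0,"ty": 0,"tz": 0,"rx": 0,"ry": 0,"rz": 0}]'

```text
time: 16.95
tool_pos: [508.8, 131.6, 82.3]
orientation: [179.9, -0.0, 96.4]
contact_force: [-0.3, 0.1, -1.6]
finger_gap: 44.2
finger_force: 30.0
```

Emit:
move_arm --targets '[{"claw": 3,"tx": -0.15,"ty": 0,"tz": 0,"rx": 0,"ry": 0,"rz": 0},{"claw": 3,"tx": 0,"ty": 0,"tz": 0,"rx": 0,"ry": 0,"rz": 0}]'

```text
time: 17.15
tool_pos: [509.0, 129.7, 82.4]
orientation: [179.9, -0.0, 96.3]
contact_force: [0.3, 0.2, -1.1]
finger_gap: 44.3
finger_force: 30.0
```

Emit:
move_arm --targets '[{"claw": 3,"tx": -0.1,"ty": 0,"tz": 0,"rx": 0,"ry": 0,"rz": 0},{"claw": 3,"tx": 0,"ty": 0,"tz": 0,"rx": 0,"ry": 0,"rz": 0}]'

```text
time: 17.35
tool_pos: [508.7, 128.8, 82.0]
orientation: [180.0, -0.0, 96.3]
contact_force: [-0.3, 1.2, -1.3]
finger_gap: 43.9
finger_force: 30.0
```

Emit:
move_arm --targets '[{"claw": 3,"tx": -0.1,"ty": 0,"tz": 0,"rx": 0,"ry": 0,"rz": 0},{"claw": 3,"tx": 0,"ty": 0,"tz": 0,"rx": 0,"ry": 0,"rz": 0}]'

```text
time: 17.55
tool_pos: [508.6, 128.1, 81.8]
orientation: [180.0, -0.0, 96.4]
contact_force: [-0.3, 1.1, -1.8]
finger_gap: 44.0
finger_force: 30.0
```

Emit:
move_arm --targets '[{"claw": 3,"tx": -0.1,"ty": 0,"tz": 0,"rx": 0,"ry": 0,"rz": 0},{"claw": 3,"tx": 0,"ty": 0,"tz": 0,"rx": 0,"ry": 0,"rz": 0}]'

```text
time: 17.75
tool_pos: [508.7, 127.5, 81.8]
orientation: [180.0, -0.1, 96.4]
contact_force: [-0.9, 1.8, -0.4]
finger_gap: 44.0
finger_force: 30.0
```

Emit:
move_arm --targets '[{"claw": 3,"tx": -0.1,"ty": 0,"tz": 0,"rx": 0,"ry": 0,"rz": 0},{"claw": 3,"tx": 0,"ty": 0,"tz": 0,"rx": 0,"ry": 0,"rz": 0}]'

```text
time: 17.95
tool_pos: [508.9, 127.3, 82.0]
orientation: [179.9, -0.1, 96.4]
contact_force: [-0.8, 4.3, -0.1]
finger_gap: 44.0
finger_force: 30.0
```

Emit:
move_arm --targets '[{"claw": 3,"tx": -0.1,"ty": 0,"tz": 0,"rx": 0,"ry": 0,"rz": 0},{"claw": 3,"tx": 0,"ty": 0,"tz": 0,"rx": 0,"ry": 0,"rz": 0}]'

```text
time: 18.15
tool_pos: [509.0, 127.2, 82.1]
orientation: [179.9, -0.2, 96.4]
contact_force: [-1.0, 4.8, 1.5]
finger_gap: 44.2
finger_force: 30.0
```

Contact again matches the model (127.3 against 127.6). Next I lower, release and rise.

Emit:
move_arm --targets '[{"claw": 3,"tx": 0.1,"ty": 0,"tz": 0.2,"rx": 0,"ry": 0,"rz": 0},{"claw": 3,"tx": 0,"ty": 0,"tz": 0,"rx": 0,"ry": 0,"rz": 0},{"claw": 3,"tx": 0,"ty": 0,"tz": 0.15,"rx": 0,"ry": 0,"rz": 0},{"claw": 3,"tx": 0,"ty": 0,"tz": 0,"rx": 0,"ry": 0,"rz": 0}]'

```text
time: 18.55
tool_pos: [509.0, 127.3, 78.4]
orientation: [179.9, -0.1, 96.4]
contact_force: [-1.2, 5.5, 1.5]
finger_gap: 43.8
finger_force: 30.0
```

Emit:
move_arm --targets '[{"claw": 3,"tx": 0,"ty": 0,"tz": 0.1,"rx": 0,"ry": 0,"rz": 0},{"claw": 3,"tx": 0,"ty": 0,"tz": 0,"rx": 0,"ry": 0,"rz": 0}]'

```text
time: 18.75
tool_pos: [509.2, 127.3, 77.7]
orientation: [179.9, -0.1, 96.4]
contact_force: [-0.4, 5.5, 2.8]
finger_gap: 43.9
finger_force: 30.0
```

Emit:
move_arm --targets '[{"claw": 3,"tx": 0,"ty": 0,"tz": 0.1,"rx": 0,"ry": 0,"rz": 0},{"claw": 3,"tx": 0,"ty": 0,"tz": 0,"rx": 0,"ry": 0,"rz": 0},{"claw": 7,"tx": 0,"ty": 0,"tz": 0,"rx": 0,"ry": 0,"rz": 0},{"claw": 7,"tx": 0,"ty": 0,"tz": 0,"rx": 0,"ry": 0,"rz": 0},{"claw": 7,"tx": 0,"ty": 0,"tz": 0,"rx": 0,"ry": 0,"rz": 0},{"claw": 7,"tx": 0,"ty": 0,"tz": -2,"rx": 0,"ry": 0,"rz": 0},{"claw": 7,"tx": 0,"ty": 0,"tz": -3,"rx": 0,"ry": 0,"rz": 0},{"claw": 9.3,"tx": 0,"ty": 0,"tz": -4,"rx": 0,"ry": 0,"rz": 0},{"claw": 9.3,"tx": 0,"ty": 0,"tz": -4,"rx": 0,"ry": 0,"rz": 0},{"claw": 9.3,"tx": 0,"ty": 0,"tz": 0,"rx": 0,"ry": 0,"rz": 0}]'

```text
time: 19.75
tool_pos: [512.1, 126.4, 211.0]
orientation: [179.4, -0.1, 96.3]
contact_force: [-0.3, -0.4, 0.8]
finger_gap: 89.0
finger_force: 0.0
```

```bash
python3 -c "
from g import *
st()
show('A',430,-147.5,72,118)"
```

```text
19.75 [512.1 126.4 211. ] [ 1.794e+02 -1.000e-01  9.630e+01] F [-0.3 -0.4  0.8] gap 89.0 0.0
A shift cm now-axes [-26.35 -11.32  15.64] final-axes [-20.33 -20.11  15.78] rot [ 0.12  0.01 -4.34]
```

Emit:
move_arm --targets '[{"claw": 9.3,"tx": -3.75,"ty": -1.6,"tz": 0,"rx": 0,"ry": 0,"rz": 0},{"claw": 9.3,"tx": -3.75,"ty": -1.6,"tz": 0,"rx": 0,"ry": 0,"rz": 0},{"claw": 9.3,"tx": -3.75,"ty": -1.6,"tz": 0,"rx": 0,"ry": 0,"rz": 0},{"claw": 9.3,"tx": -3.75,"ty": -1.6,"tz": 0,"rx": 0,"ry": 0,"rz": 0},{"claw": 9.3,"tx": -3.75,"ty": -1.6,"tz": 0,"rx": 0,"ry": 0,"rz": 0},{"claw": 9.3,"tx": -3.75,"ty": -1.6,"tz": 0,"rx": 0,"ry": 0,"rz": 0},{"claw": 9.3,"tx": -3.75,"ty": -1.6,"tz": 0,"rx": 0,"ry": 0,"rz": 0},{"claw": 9.3,"tx": 0,"ty": 0,"tz": 0,"rx": 0,"ry": 0,"rz": -1.45},{"claw": 9.3,"tx": 0,"ty": 0,"tz": 0,"rx": 0,"ry": 0,"rz": -1.45},{"claw": 9.3,"tx": 0,"ty": 0,"tz": 0,"rx": 0,"ry": 0,"rz": -1.45}]'

```text
time: 20.75
tool_pos: [425.3, -148.6, 205.2]
orientation: [-179.9, -0.1, 118.3]
contact_force: [0.8, -0.0, 0.5]
finger_gap: 92.9
finger_force: 0.0
```

Emit:
move_arm --targets '[{"claw": 9.3,"tx": 0,"ty": 0,"tz": 2,"rx": 0,"ry": 0,"rz": 0},{"claw": 9.3,"tx": 0,"ty": 0,"tz": 2,"rx": 0,"ry": 0,"rz": 0},{"claw": 9.3,"tx": 0,"ty": 0,"tz": 2,"rx": 0,"ry": 0,"rz": 0},{"claw": 9.3,"tx": 0,"ty": 0,"tz": 0,"rx": 0,"ry": 0,"rz": 0},{"claw": 9.3,"tx": 0,"ty": 0,"tz": 0,"rx": 0,"ry": 0,"rz": 0}]'

```text
time: 21.25
tool_pos: [426.0, -147.7, 145.8]
orientation: [-179.9, -0.1, 118.1]
contact_force: [0.7, -0.4, 0.0]
finger_gap: 93.3
finger_force: 0.0
```

```bash
python3 -c "
from g import *
st()
show('A',430,-147.5,72,118)"
```

```text
21.25 [ 426.  -147.7  145.8] [-1.799e+02 -1.000e-01  1.181e+02] F [ 0.7 -0.4  0. ] gap 93.3 0.0
A shift cm now-axes [-0.18  0.37  9.26] final-axes [-0.17  0.36  9.26] rot [-0.02 -0.01  0.02]
```

Emit:
move_arm --targets '[{"claw": 9.3,"tx": -0.15,"ty": 0.35,"tz": 2.5,"rx": 0,"ry": 0,"rz": 0},{"claw": 9.3,"tx": 0,"ty": 0,"tz": 2.5,"rx": 0,"ry": 0,"rz": 0},{"claw": 9.3,"tx": 0,"ty": 0,"tz": 2.3,"rx": 0,"ry": 0,"rz": 0},{"claw": 9.3,"tx": 0,"ty": 0,"tz": 2,"rx": 0,"ry": 0,"rz": 0},{"claw": 9.3,"tx": 0,"ty": 0,"tz": 0,"rx": 0,"ry": 0,"rz": 0},{"claw": 9.3,"tx": 0,"ty": 0,"tz": 0,"rx": 0,"ry": 0,"rz": 0}]'

```text
time: 21.85
tool_pos: [431.1, -147.3, 54.0]
orientation: [180.0, 0.1, 118.1]
contact_force: [-0.5, 0.4, -0.2]
finger_gap: 92.8
finger_force: 0.0
```

Emit:
move_arm --targets '[{"claw": 3,"tx": 0,"ty": 0,"tz": 0,"rx": 0,"ry": 0,"rz": 0},{"claw": 3,"tx": 0,"ty": 0,"tz": 0,"rx": 0,"ry": 0,"rz": 0},{"claw": 3,"tx": 0,"ty": 0,"tz": 0,"rx": 0,"ry": 0,"rz": 0},{"claw": 3,"tx": 0,"ty": 0,"tz": 0,"rx": 0,"ry": 0,"rz": 0},{"claw": 3,"tx": 0,"ty": 0,"tz": 0,"rx": 0,"ry": 0,"rz": 0},{"claw": 3,"tx": 0,"ty": 0,"tz": 0,"rx": 0,"ry": 0,"rz": 0},{"claw": 3,"tx": 0,"ty": 0,"tz": 0,"rx": 0,"ry": 0,"rz": 0},{"claw": 3,"tx": 0,"ty": 0,"tz": 0,"rx": 0,"ry": 0,"rz": 0}]'

```text
time: 22.65
tool_pos: [430.3, -147.2, 53.2]
orientation: [-180.0, -0.0, 118.1]
contact_force: [0.0, 0.1, 0.1]
finger_gap: 44.0
finger_force: 30.0
```

Emit:
move_arm --targets '[{"claw": 3,"tx": 0,"ty": 0,"tz": -2,"rx": 0,"ry": 0,"rz": 0},{"claw": 3,"tx": 0,"ty": 0,"tz": -3,"rx": 0,"ry": 0,"rz": 0},{"claw": 3,"tx": 0,"ty": 0,"tz": -4,"rx": 0,"ry": 0,"rz": 0},{"claw": 3,"tx": 0,"ty": 0,"tz": -4,"rx": 0,"ry": 0,"rz": 0},{"claw": 3,"tx": 0,"ty": 0,"tz": -4,"rx": 0,"ry": 0,"rz": 0},{"claw": 3,"tx": 0,"ty": 0,"tz": -3,"rx": 0,"ry": 0,"rz": 0},{"claw": 3,"tx": 0,"ty": 0,"tz": 0,"rx": 0,"ry": 0,"rz": 1.45},{"claw": 3,"tx": 0,"ty": 0,"tz": 0,"rx": 0,"ry": 0,"rz": 1.45},{"claw": 3,"tx": 0,"ty": 0,"tz": 0,"rx": 0,"ry": 0,"rz": 1.45},{"claw": 3,"tx": 0,"ty": 0,"tz": 0,"rx": 0,"ry": 0,"rz": 0}]'

```text
time: 23.65
tool_pos: [429.8, -146.9, 252.9]
orientation: [-179.9, -0.0, 96.4]
contact_force: [0.3, 0.8, -1.2]
finger_gap: 44.0
finger_force: 30.0
```

```bash
python3 -c "
from g import *
st()
show(2,*lift(0,225),74+24,96.4)"
```

```text
23.65 [ 429.8 -146.9  252.9] [-179.9   -0.    96.4] F [ 0.3  0.8 -1.2] gap 44.0 29.99878943315707
2 shift cm now-axes [31.25 10.95 17.36] final-axes [31.25 10.94 17.37] rot [-0.01 -0.   -0.  ]
```

Emit:
move_arm --targets '[{"claw": 3,"tx": 4,"ty": 1.4,"tz": 0,"rx": 0,"ry": 0,"rz": 0},{"claw": 3,"tx": 4,"ty": 1.4,"tz": 0,"rx": 0,"ry": 0,"rz": 0},{"claw": 3,"tx": 4,"ty": 1.4,"tz": 0,"rx": 0,"ry": 0,"rz": 0},{"claw": 3,"tx": 4,"ty": 1.4,"tz": 0,"rx": 0,"ry": 0,"rz": 0},{"claw": 3,"tx": 4,"ty": 1.4,"tz": 0,"rx": 0,"ry": 0,"rz": 0},{"claw": 3,"tx": 4,"ty": 1.4,"tz": 0,"rx": 0,"ry": 0,"rz": 0},{"claw": 3,"tx": 4,"ty": 1.4,"tz": 0,"rx": 0,"ry": 0,"rz": 0},{"claw": 3,"tx": 3.2,"ty": 1.3,"tz": 0,"rx": 0,"ry": 0,"rz": 0},{"claw": 3,"tx": 0,"ty": 0,"tz": 0,"rx": 0,"ry": 0,"rz": 0}]'

```text
time: 24.55
tool_pos: [505.5, 181.9, 253.0]
orientation: [180.0, -0.3, 97.0]
contact_force: [-0.8, 0.2, -1.9]
finger_gap: 44.0
finger_force: 30.0
```

Emit:
move_arm --targets '[{"claw": 3,"tx": 0,"ty": 0,"tz": 2,"rx": 0,"ry": 0,"rz": 0},{"claw": 3,"tx": 0,"ty": 0,"tz": 2,"rx": 0,"ry": 0,"rz": 0},{"claw": 3,"tx": 0,"ty": 0,"tz": 2,"rx": 0,"ry": 0,"rz": 0},{"claw": 3,"tx": 0,"ty": 0,"tz": 0,"rx": 0,"ry": 0,"rz": 0},{"claw": 3,"tx": 0,"ty": 0,"tz": 0,"rx": 0,"ry": 0,"rz": 0},{"claw": 3,"tx": 0,"ty": 0,"tz": 0,"rx": 0,"ry": 0,"rz": 0}]'

```text
time: 25.15
tool_pos: [506.8, 175.3, 194.2]
orientation: [179.9, -0.0, 96.4]
contact_force: [-0.6, 0.4, -1.7]
finger_gap: 44.4
finger_force: 30.0
```

```bash
python3 -c "
from g import *
st()
show(2,*lift(0,225),74+24,96.4)"
```

```text
25.15 [506.8 175.3 194.2] [179.9  -0.   96.4] F [-0.6  0.4 -1.7] gap 44.4 29.997453081887215
2 shift cm now-axes [ 0.07 -0.32 11.5 ] final-axes [ 0.08 -0.3  11.5 ] rot [ 0.02 -0.01 -0.  ]
```

Emit:
move_arm --targets '[{"claw": 3,"tx": 0,"ty": -0.3,"tz": 0,"rx": 0,"ry": 0,"rz": 0},{"claw": 3,"tx": 0,"ty": 0,"tz": 0,"rx": 0,"ry": 0,"rz": 0},{"claw": 3,"tx": 0,"ty": 0,"tz": 2,"rx": 0,"ry": 0,"rz": 0},{"claw": 3,"tx": 0,"ty": 0,"tz": 2,"rx": 0,"ry": 0,"rz": 0},{"claw": 3,"tx": 0,"ty": 0,"tz": 1.5,"rx": 0,"ry": 0,"rz": 0},{"claw": 3,"tx": 0,"ty": 0,"tz": 0,"rx": 0,"ry": 0,"rz": 0},{"claw": 3,"tx": 0,"ty": 0,"tz": 0,"rx": 0,"ry": 0,"rz": 0}]'

```text
time: 25.85
tool_pos: [503.4, 175.2, 138.7]
orientation: [180.0, -0.0, 96.4]
contact_force: [-0.2, -0.3, -1.6]
finger_gap: 43.8
finger_force: 30.0
```

```bash
python3 -c "
from g import *
st()
show(2,*lift(0,225),74+24,96.4)"
```

```text
25.85 [503.4 175.2 138.7] [180.   -0.   96.4] F [-0.2 -0.3 -1.6] gap 43.8 29.997418995480984
2 shift cm now-axes [0.05 0.03 5.95] final-axes [0.05 0.04 5.95] rot [ 0.01 -0.   -0.01]
```

Emit:
move_arm --targets '[{"claw": 3,"tx": 0,"ty": 0,"tz": 1.5,"rx": 0,"ry": 0,"rz": 0},{"claw": 3,"tx": 0,"ty": 0,"tz": 1.5,"rx": 0,"ry": 0,"rz": 0},{"claw": 3,"tx": 0,"ty": 0,"tz": 1.5,"rx": 0,"ry": 0,"rz": 0},{"claw": 3,"tx": 0,"ty": 0,"tz": 1.2,"rx": 0,"ry": 0,"rz": 0},{"claw": 3,"tx": 0,"ty": 0,"tz": 0,"rx": 0,"ry": 0,"rz": 0},{"claw": 3,"tx": -0.2,"ty": 0,"tz": 0,"rx": 0,"ry": 0,"rz": 0},{"claw": 3,"tx": 0,"ty": 0,"tz": 0,"rx": 0,"ry": 0,"rz": 0}]'

```text
time: 26.55
tool_pos: [504.1, 172.9, 82.1]
orientation: [179.9, -0.0, 96.3]
contact_force: [-0.1, -0.5, -1.4]
finger_gap: 44.3
finger_force: 30.0
```

Emit:
move_arm --targets '[{"claw": 3,"tx": -0.1,"ty": 0,"tz": 0,"rx": 0,"ry": 0,"rz": 0},{"claw": 3,"tx": 0,"ty": 0,"tz": 0,"rx": 0,"ry": 0,"rz": 0}]'

```text
time: 26.75
tool_pos: [503.9, 171.8, 81.7]
orientation: [179.9, -0.0, 96.3]
contact_force: [-0.6, -0.0, -1.2]
finger_gap: 44.3
finger_force: 30.0
```

Emit:
move_arm --targets '[{"claw": 3,"tx": -0.1,"ty": 0,"tz": 0,"rx": 0,"ry": 0,"rz": 0},{"claw": 3,"tx": 0,"ty": 0,"tz": 0,"rx": 0,"ry": 0,"rz": 0}]'

```text
time: 26.95
tool_pos: [503.7, 171.0, 81.4]
orientation: [180.0, -0.0, 96.4]
contact_force: [0.8, 0.7, -1.5]
finger_gap: 44.9
finger_force: 30.0
```

Emit:
move_arm --targets '[{"claw": 3,"tx": -0.1,"ty": 0,"tz": 0,"rx": 0,"ry": 0,"rz": 0},{"claw": 3,"tx": 0,"ty": 0,"tz": 0,"rx": 0,"ry": 0,"rz": 0}]'

```text
time: 27.15
tool_pos: [503.7, 170.7, 81.4]
orientation: [180.0, -0.1, 96.4]
contact_force: [-0.0, 1.0, -0.9]
finger_gap: 44.0
finger_force: 30.0
```

Emit:
move_arm --targets '[{"claw": 3,"tx": -0.1,"ty": 0,"tz": 0,"rx": 0,"ry": 0,"rz": 0},{"claw": 3,"tx": 0,"ty": 0,"tz": 0,"rx": 0,"ry": 0,"rz": 0}]'

```text
time: 27.35
tool_pos: [503.9, 170.5, 81.5]
orientation: [179.9, -0.1, 96.4]
contact_force: [-0.2, 3.9, -0.1]
finger_gap: 44.2
finger_force: 30.0
```

Emit:
move_arm --targets '[{"claw": 3,"tx": -0.1,"ty": 0,"tz": 0,"rx": 0,"ry": 0,"rz": 0},{"claw": 3,"tx": 0,"ty": 0,"tz": 0,"rx": 0,"ry": 0,"rz": 0}]'

```text
time: 27.55
tool_pos: [504.1, 170.4, 81.7]
orientation: [179.9, -0.2, 96.4]
contact_force: [-0.7, 5.8, -0.4]
finger_gap: 44.5
finger_force: 30.0
```

Emit:
move_arm --targets '[{"claw": 3,"tx": 0.05,"ty": 0,"tz": 0.3,"rx": 0,"ry": 0,"rz": 0},{"claw": 3,"tx": 0,"ty": 0,"tz": 0,"rx": 0,"ry": 0,"rz": 0},{"claw": 3,"tx": 0,"ty": 0,"tz": 0.15,"rx": 0,"ry": 0,"rz": 0},{"claw": 3,"tx": 0,"ty": 0,"tz": 0,"rx": 0,"ry": 0,"rz": 0}]'

```text
time: 27.95
tool_pos: [504.3, 170.4, 77.2]
orientation: [179.9, -0.2, 96.4]
contact_force: [0.0, 5.0, 1.7]
finger_gap: 44.0
finger_force: 30.0
```

Emit:
move_arm --targets '[{"claw": 3,"tx": 0,"ty": 0,"tz": 0.15,"rx": 0,"ry": 0,"rz": 0},{"claw": 3,"tx": 0,"ty": 0,"tz": 0,"rx": 0,"ry": 0,"rz": 0},{"claw": 7,"tx": 0,"ty": 0,"tz": 0,"rx": 0,"ry": 0,"rz": 0},{"claw": 7,"tx": 0,"ty": 0,"tz": 0,"rx": 0,"ry": 0,"rz": 0},{"claw": 7,"tx": 0,"ty": 0,"tz": 0,"rx": 0,"ry": 0,"rz": 0},{"claw": 7,"tx": 0,"ty": 0,"tz": -2,"rx": 0,"ry": 0,"rz": 0},{"claw": 7,"tx": 0,"ty": 0,"tz": -3,"rx": 0,"ry": 0,"rz": 0},{"claw": 9.3,"tx": 0,"ty": 0,"tz": -4,"rx": 0,"ry": 0,"rz": 0},{"claw": 9.3,"tx": 0,"ty": 0,"tz": -4,"rx": 0,"ry": 0,"rz": 0},{"claw": 9.3,"tx": 0,"ty": 0,"tz": -1,"rx": 0,"ry": 0,"rz": 0}]'

```text
time: 28.95
tool_pos: [505.9, 168.9, 219.0]
orientation: [179.6, -0.1, 96.3]
contact_force: [-0.7, -0.1, -0.0]
finger_gap: 89.0
finger_force: 0.0
```

```bash
python3 -c "
from g import *
st()
show('B',480.5,-195.5,126,96.4)
im=cam('scene');save(im,'s4.png',(140,150,400,345),3.05)"
```

```text
28.95 [505.9 168.9 219. ] [ 1.796e+02 -1.000e-01  9.630e+01] F [-0.7 -0.1 -0. ] gap 89.0 0.0
B shift cm now-axes [-35.95  -6.6   11.1 ] final-axes [-35.93  -6.59  11.18] rot [ 0.08 -0.01 -0.02]
```

View pics/s4.png

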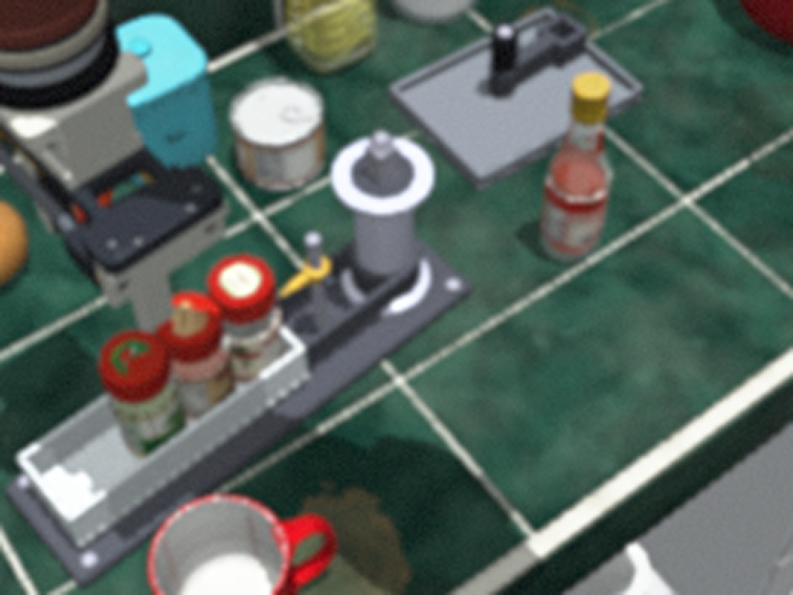

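Three jars now stand in a tight row. The crank has been knocked: its handle is at (505,35), and it was at (480,51). Next is the bottle.

Emit:
move_arm --targets '[{"claw": 9.3,"tx": -4,"ty": -0.7,"tz": 0,"rx": 0,"ry": 0,"rz": 0},{"claw": 9.3,"tx": -4,"ty": -0.7,"tz": 0,"rx": 0,"ry": 0,"rz": 0},{"claw": 9.3,"tx": -4,"ty": -0.7,"tz": 0,"rx": 0,"ry": 0,"rz": 0},{"claw": 9.3,"tx": -4,"ty": -0.7,"tz": 0,"rx": 0,"ry": 0,"rz": 0},{"claw": 9.3,"tx": -4,"ty": -0.7,"tz": 0,"rx": 0,"ry": 0,"rz": 0},{"claw": 9.3,"tx": -4,"ty": -0.7,"tz": 0,"rx": 0,"ry": 0,"rz": 0},{"claw": 9.3,"tx": -4,"ty": -0.8,"tz": 0,"rx": 0,"ry": 0,"rz": 0},{"claw": 9.3,"tx": -4,"ty": -0.8,"tz": 0,"rx": 0,"ry": 0,"rz": 0},{"claw": 9.3,"tx": -3.9,"ty": -0.8,"tz": 0,"rx": 0,"ry": 0,"rz": 0},{"claw": 9.3,"tx": 0,"ty": 0,"tz": 0,"rx": 0,"ry": 0,"rz": 0}]'

```text
time: 30.0
tool_pos: [474.8, -203.7, 212.3]
orientation: [-179.6, 0.1, 95.6]
contact_force: [0.0, 0.6, 0.5]
finger_gap: 93.1
finger_force: 0.0
```

Emit:
move_arm --targets '[{"claw": 9.3,"tx": 0,"ty": 0,"tz": 1,"rx": 0,"ry": 0,"rz": 0},{"claw": 9.3,"tx": 0,"ty": 0,"tz": 1,"rx": 0,"ry": 0,"rz": 0},{"claw": 9.3,"tx": 0,"ty": 0,"tz": 0,"rx": 0,"ry": 0,"rz": 0},{"claw": 9.3,"tx": 0,"ty": 0,"tz": 0,"rx": 0,"ry": 0,"rz": 0}]'

```text
time: 30.4
tool_pos: [477.9, -194.1, 194.5]
orientation: [-179.9, -0.1, 96.5]
contact_force: [0.4, -0.3, 0.3]
finger_gap: 93.2
finger_force: 0.0
```

```bash
python3 -c "
from g import *
st()
show('B',480.5,-195.5,126,96.4)"
```

```text
30.4 [ 477.9 -194.1  194.5] [-1.799e+02 -1.000e-01  9.650e+01] F [ 0.4 -0.3  0.3] gap 93.2 0.0
B shift cm now-axes [-0.18  0.25  8.73] final-axes [-0.17  0.24  8.73] rot [-0.02 -0.01  0.02]
```

Emit:
move_arm --targets '[{"claw": 9.3,"tx": -0.15,"ty": 0.2,"tz": 2.5,"rx": 0,"ry": 0,"rz": 0},{"claw": 9.3,"tx": 0,"ty": 0,"tz": 2.5,"rx": 0,"ry": 0,"rz": 0},{"claw": 9.3,"tx": 0,"ty": 0,"tz": 2,"rx": 0,"ry": 0,"rz": 0},{"claw": 9.3,"tx": 0,"ty": 0,"tz": 1.7,"rx": 0,"ry": 0,"rz": 0},{"claw": 9.3,"tx": 0,"ty": 0,"tz": 0,"rx": 0,"ry": 0,"rz": 0},{"claw": 9.3,"tx": 0,"ty": 0,"tz": 0,"rx": 0,"ry": 0,"rz": 0}]'

```text
time: 31.0
tool_pos: [480.8, -196.4, 108.6]
orientation: [180.0, -0.0, 96.4]
contact_force: [0.2, 0.4, 0.2]
finger_gap: 92.8
finger_force: 0.0
```

Emit:
move_arm --targets '[{"claw": 1,"tx": 0,"ty": 0,"tz": 0,"rx": 0,"ry": 0,"rz": 0},{"claw": 1,"tx": 0,"ty": 0,"tz": 0,"rx": 0,"ry": 0,"rz": 0},{"claw": 1,"tx": 0,"ty": 0,"tz": 0,"rx": 0,"ry": 0,"rz": 0},{"claw": 1,"tx": 0,"ty": 0,"tz": 0,"rx": 0,"ry": 0,"rz": 0},{"claw": 1,"tx": 0,"ty": 0,"tz": 0,"rx": 0,"ry": 0,"rz": 0},{"claw": 1,"tx": 0,"ty": 0,"tz": 0,"rx": 0,"ry": 0,"rz": 0},{"claw": 1,"tx": 0,"ty": 0,"tz": 0,"rx": 0,"ry": 0,"rz": 0},{"claw": 1,"tx": 0,"ty": 0,"tz": 0,"rx": 0,"ry": 0,"rz": 0},{"claw": 1,"tx": 0,"ty": 0,"tz": 0,"rx": 0,"ry": 0,"rz": 0},{"claw": 1,"tx": 0,"ty": 0,"tz": -0.5,"rx": 0,"ry": 0,"rz": 0}]'

```text
time: 32.0
tool_pos: [479.2, -196.7, 112.4]
orientation: [-179.9, -0.1, 96.4]
contact_force: [-0.9, -0.2, -2.8]
finger_gap: 39.9
finger_force: 29.5
```

Emit:
move_arm --targets '[{"claw": 1,"tx": 0,"ty": 0,"tz": -0.5,"rx": 0,"ry": 0,"rz": 0},{"claw": 1,"tx": 0,"ty": 0,"tz": 0,"rx": 0,"ry": 0,"rz": 0}]'

```text
time: 32.2
tool_pos: [480.6, -196.9, 118.7]
orientation: [179.9, 0.0, 96.4]
contact_force: [-0.5, 0.7, -3.4]
finger_gap: 39.4
finger_force: 29.5
```

Emit:
move_arm --targets '[{"claw": 1,"tx": 0,"ty": 0,"tz": -2,"rx": 0,"ry": 0,"rz": 0},{"claw": 1,"tx": 0,"ty": 0,"tz": -3,"rx": 0,"ry": 0,"rz": 0},{"claw": 1,"tx": 0,"ty": 0,"tz": -3,"rx": 0,"ry": 0,"rz": 0},{"claw": 1,"tx": 0,"ty": 0,"tz": -3,"rx": 0,"ry": 0,"rz": 0},{"claw": 1,"tx": 0,"ty": 0,"tz": -3,"rx": 0,"ry": 0,"rz": 0},{"claw": 1,"tx": 0,"ty": 0,"tz": -3,"rx": 0,"ry": 0,"rz": 0},{"claw": 1,"tx": 0,"ty": 0,"tz": -2,"rx": 0,"ry": 0,"rz": 0},{"claw": 1,"tx": 0,"ty": 0,"tz": 0,"rx": 0,"ry": 0,"rz": 0},{"claw": 1,"tx": 0,"ty": 0,"tz": 0,"rx": 0,"ry": 0,"rz": 0}]'

```text
time: 33.1
tool_pos: [479.5, -196.8, 307.3]
orientation: [-179.9, -0.0, 96.4]
contact_force: [-0.2, -0.2, -2.7]
finger_gap: 39.8
finger_force: 29.5
```

```bash
python3 -c "
from g import *
st()
show('B',*lift(0,272.5),126+24,96.4)"
```

```text
33.1 [ 479.5 -196.8  307.3] [-179.9   -0.    96.4] F [-0.2 -0.2 -2.7] gap 39.8 29.492723762523383
B shift cm now-axes [41.51  6.56 17.62] final-axes [41.51  6.56 17.61] rot [-0.02 -0.   -0.01]
```

Emit:
move_arm --targets '[{"claw": 1,"tx": 1.5,"ty": 0.3,"tz": 0,"rx": 0,"ry": 0,"rz": 0},{"claw": 1,"tx": 3,"ty": 0.5,"tz": 0,"rx": 0,"ry": 0,"rz": 0},{"claw": 1,"tx": 3,"ty": 0.5,"tz": 0,"rx": 0,"ry": 0,"rz": 0},{"claw": 1,"tx": 3,"ty": 0.5,"tz": 0,"rx": 0,"ry": 0,"rz": 0},{"claw": 1,"tx": 3,"ty": 0.5,"tz": 0,"rx": 0,"ry": 0,"rz": 0},{"claw": 1,"tx": 3,"ty": 0.5,"tz": 0,"rx": 0,"ry": 0,"rz": 0},{"claw": 1,"tx": 3,"ty": 0.5,"tz": 0,"rx": 0,"ry": 0,"rz": 0},{"claw": 1,"tx": 3,"ty": 0.5,"tz": 0,"rx": 0,"ry": 0,"rz": 0},{"claw": 1,"tx": 3,"ty": 0.5,"tz": 0,"rx": 0,"ry": 0,"rz": 0},{"claw": 1,"tx": 3,"ty": 0.5,"tz": 0,"rx": 0,"ry": 0,"rz": 0}]'

```text
time: 34.1
tool_pos: [494.8, 93.9, 306.7]
orientation: [-179.8, -0.0, 96.5]
contact_force: [0.4, 0.2, -2.8]
finger_gap: 39.9
finger_force: 29.5
```

Emit:
move_arm --targets '[{"claw": 1,"tx": 3,"ty": 0.5,"tz": 0,"rx": 0,"ry": 0,"rz": 0},{"claw": 1,"tx": 3,"ty": 0.5,"tz": 0,"rx": 0,"ry": 0,"rz": 0},{"claw": 1,"tx": 3,"ty": 0.5,"tz": 0,"rx": 0,"ry": 0,"rz": 0},{"claw": 1,"tx": 2.6,"ty": 0.4,"tz": 0,"rx": 0,"ry": 0,"rz": 0},{"claw": 1,"tx": 1.4,"ty": 0.3,"tz": 0,"rx": 0,"ry": 0,"rz": 0},{"claw": 1,"tx": 0,"ty": 0,"tz": 2,"rx": 0,"ry": 0,"rz": 0},{"claw": 1,"tx": 0,"ty": 0,"tz": 2,"rx": 0,"ry": 0,"rz": 0},{"claw": 1,"tx": 0,"ty": 0,"tz": 2,"rx": 0,"ry": 0,"rz": 0},{"claw": 1,"tx": 0,"ty": 0,"tz": 0,"rx": 0,"ry": 0,"rz": 0},{"claw": 1,"tx": 0,"ty": 0,"tz": 0,"rx": 0,"ry": 0,"rz": 0}]'

```text
time: 35.1
tool_pos: [503.5, 223.1, 247.9]
orientation: [-179.9, 0.0, 96.4]
contact_force: [0.3, -0.3, -3.1]
finger_gap: 39.8
finger_force: 29.5
```

```bash
python3 -c "
from g import *
st()
show('B',*lift(0,272.5),126+24,96.4)
im=cam('scene');save(im,'s5.png',(100,100,360,295),3.05)"
```

```text
35.1 [503.5 223.1 247.9] [-179.9    0.    96.4] F [ 0.3 -0.3 -3.1] gap 39.8 29.5034307759488
B shift cm now-axes [ 0.05 -0.49 11.67] final-axes [ 0.05 -0.51 11.67] rot [-0.02  0.   -0.01]
```

View pics/s5.png

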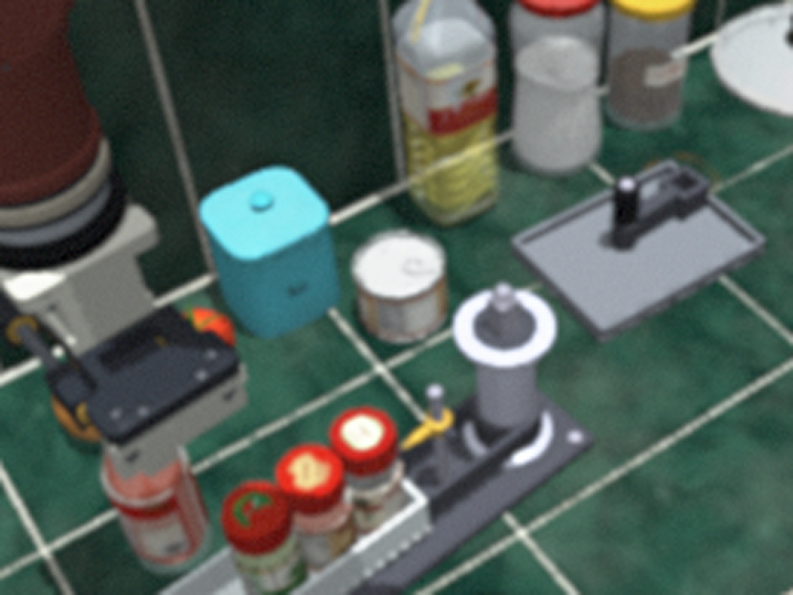

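Emit:
move_arm --targets '[{"claw": 1,"tx": 0,"ty": -0.5,"tz": 0,"rx": 0,"ry": 0,"rz": 0},{"claw": 1,"tx": 0,"ty": 0,"tz": 0,"rx": 0,"ry": 0,"rz": 0},{"claw": 1,"tx": 0,"ty": 0,"tz": 2,"rx": 0,"ry": 0,"rz": 0},{"claw": 1,"tx": 0,"ty": 0,"tz": 2,"rx": 0,"ry": 0,"rz": 0},{"claw": 1,"tx": 0,"ty": 0,"tz": 1.5,"rx": 0,"ry": 0,"rz": 0},{"claw": 1,"tx": 0,"ty": 0,"tz": 0,"rx": 0,"ry": 0,"rz": 0},{"claw": 1,"tx": 0,"ty": 0,"tz": 0,"rx": 0,"ry": 0,"rz": 0},{"claw": 1,"tx": 0,"ty": 0,"tz": 0,"rx": 0,"ry": 0,"rz": 0}]'

```text
time: 35.95
tool_pos: [499.5, 223.4, 194.5]
orientation: [179.9, -0.1, 96.4]
contact_force: [0.2, -0.9, -2.9]
finger_gap: 39.8
finger_force: 29.5
```

```bash
python3 -c "
from g import *
st()
show('B',*lift(0,272.5),126+24,96.4)"
```

```text
35.95 [499.5 223.4 194.5] [ 1.799e+02 -1.000e-01  9.640e+01] F [ 0.2 -0.9 -2.9] gap 39.8 29.5003329066094
B shift cm now-axes [-0.04 -0.13  6.33] final-axes [-0.03 -0.12  6.33] rot [ 0.03 -0.01 -0.01]
```

Emit:
move_arm --targets '[{"claw": 1,"tx": 0,"ty": -0.1,"tz": 1,"rx": 0,"ry": 0,"rz": 0},{"claw": 1,"tx": 0,"ty": 0,"tz": 1,"rx": 0,"ry": 0,"rz": 0},{"claw": 1,"tx": 0,"ty": 0,"tz": 0.5,"rx": 0,"ry": 0,"rz": 0},{"claw": 1,"tx": 0,"ty": 0,"tz": 0.4,"rx": 0,"ry": 0,"rz": 0},{"claw": 1,"tx": 0,"ty": 0,"tz": 0.3,"rx": 0,"ry": 0,"rz": 0},{"claw": 1,"tx": 0,"ty": 0,"tz": 0,"rx": 0,"ry": 0,"rz": 0}]'

```text
time: 36.55
tool_pos: [497.7, 222.5, 160.7]
orientation: [-180.0, 0.0, 96.4]
contact_force: [-0.7, -0.3, -3.1]
finger_gap: 39.3
finger_force: 29.5
```

Emit:
move_arm --targets '[{"claw": 1,"tx": 0,"ty": 0,"tz": 0.5,"rx": 0,"ry": 0,"rz": 0},{"claw": 1,"tx": 0,"ty": 0,"tz": 0.4,"rx": 0,"ry": 0,"rz": 0},{"claw": 1,"tx": 0,"ty": 0,"tz": 0.3,"rx": 0,"ry": 0,"rz": 0},{"claw": 1,"tx": 0,"ty": 0,"tz": 0,"rx": 0,"ry": 0,"rz": 0}]'

```text
time: 36.95
tool_pos: [497.5, 222.4, 148.7]
orientation: [-179.9, 0.0, 96.4]
contact_force: [-0.3, -0.1, -3.4]
finger_gap: 39.8
finger_force: 29.5
```

Below the rim and free. I'll continue to the floor (TCP about 131).

Emit:
move_arm --targets '[{"claw": 1,"tx": 0,"ty": 0,"tz": 0.5,"rx": 0,"ry": 0,"rz": 0},{"claw": 1,"tx": 0,"ty": 0,"tz": 0.5,"rx": 0,"ry": 0,"rz": 0},{"claw": 1,"tx": 0,"ty": 0,"tz": 0.3,"rx": 0,"ry": 0,"rz": 0},{"claw": 1,"tx": 0,"ty": 0,"tz": 0.2,"rx": 0,"ry": 0,"rz": 0},{"claw": 1,"tx": 0,"ty": 0,"tz": 0,"rx": 0,"ry": 0,"rz": 0}]'

```text
time: 37.45
tool_pos: [497.6, 222.5, 133.8]
orientation: [-180.0, 0.0, 96.4]
contact_force: [-0.3, -0.5, -3.9]
finger_gap: 40.0
finger_force: 29.5
```

Emit:
move_arm --targets '[{"claw": 1,"tx": 0,"ty": 0,"tz": 0.2,"rx": 0,"ry": 0,"rz": 0},{"claw": 1,"tx": 0,"ty": 0,"tz": 0,"rx": 0,"ry": 0,"rz": 0}]'

```text
time: 37.65
tool_pos: [497.9, 222.8, 132.2]
orientation: [180.0, -0.0, 96.4]
contact_force: [-0.3, -0.5, -3.6]
finger_gap: 39.2
finger_force: 29.5
```

Emit:
move_arm --targets '[{"claw": 1,"tx": 0,"ty": 0,"tz": 0.15,"rx": 0,"ry": 0,"rz": 0},{"claw": 1,"tx": 0,"ty": 0,"tz": 0,"rx": 0,"ry": 0,"rz": 0}]'

```text
time: 37.85
tool_pos: [498.0, 223.1, 132.0]
orientation: [179.9, -0.0, 96.4]
contact_force: [-1.8, -1.3, 4.8]
finger_gap: 39.7
finger_force: 30.0
```

Emit:
move_arm --targets '[{"claw": 7,"tx": 0,"ty": 0,"tz": 0,"rx": 0,"ry": 0,"rz": 0},{"claw": 7,"tx": 0,"ty": 0,"tz": 0,"rx": 0,"ry": 0,"rz": 0},{"claw": 7,"tx": 0,"ty": 0,"tz": 0,"rx": 0,"ry": 0,"rz": 0},{"claw": 7,"tx": 0,"ty": 0,"tz": -2,"rx": 0,"ry": 0,"rz": 0},{"claw": 7,"tx": 0,"ty": 0,"tz": -3,"rx": 0,"ry": 0,"rz": 0},{"claw": 7,"tx": 0,"ty": 0,"tz": -4,"rx": 0,"ry": 0,"rz": 0},{"claw": 7,"tx": 0,"ty": 0,"tz": -3,"rx": 0,"ry": 0,"rz": 0},{"claw": 7,"tx": 0,"ty": 0,"tz": 0,"rx": 0,"ry": 0,"rz": 0}]'

```text
time: 38.65
tool_pos: [500.0, 224.8, 255.1]
orientation: [179.5, -0.2, 96.4]
contact_force: [-0.3, 1.5, -0.1]
finger_gap: 69.7
finger_force: 0.0
```

```bash
python3 -c "
from h import *
for n in ('scene','top'): np.save(n+'.npy',cam(n),allow_pickle=True)
exec(open('b.py').read().split('crop(\'scene\'')[0])
crop('scene',(240,120,370,220),4,'a.png'); crop('top',(260,140,400,240),4,'b.png')
crop('scene',(130,160,260,260),4,'c.png'); 
a,b,c=[cv2.imread('pics/%s.png'%k) for k in 'abc']
o=np.zeros((600,800,3),np.uint8)
A=cv2.resize(a,(400,308));B=cv2.resize(b,(400,286));C=cv2.resize(c,(400,308))
cv2.imwrite('pics/mix.png',np.vstack([np.hstack([a,c])[:, :800]])[:600,:800])
cv2.imwrite('pics/b.png',b)
print(a.shape,b.shape)
"
```

```text
(400, 520, 3) (400, 560, 3)
```

View pics/mix.png

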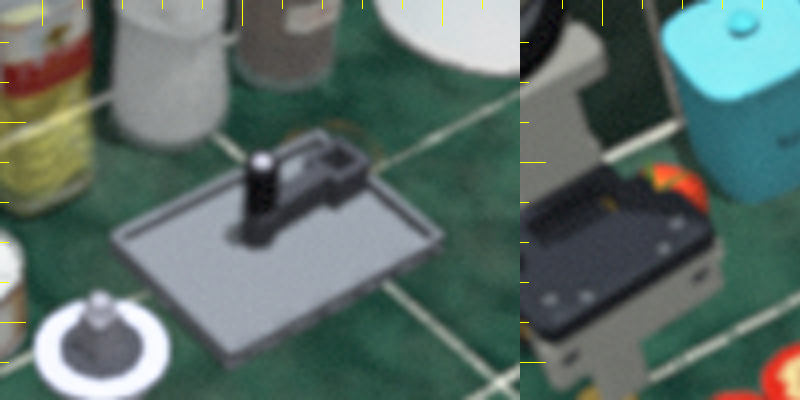

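View pics/b.png

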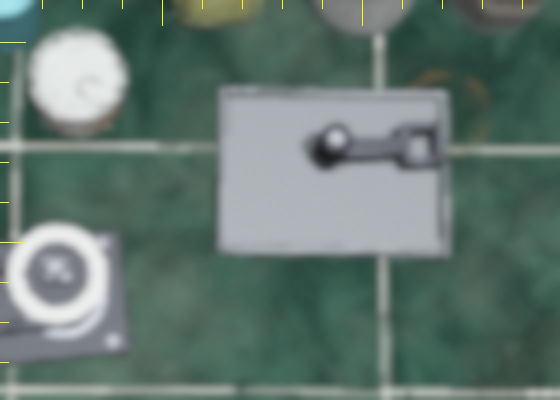

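```bash
cat > c2.py <<'E'
from h import *
S=np.load('scene.npy',allow_pickle=True).item();T=np.load('top.npy',allow_pickle=True).item()
s=lambda X,Y:(240+X/4-.5,120+Y/4-.5)
t=lambda X,Y:(260+X/4-.5,140+Y/4-.5)
for k,z,a,b in(('handle',74,s(262,160),t(336,138)),('hub',35,s(341,158),t(417,147))):
    print(k,onz(S,[a],z)[0].round(1),onz(T,[b],z)[0].round(1))
def avg(n,k=4):
    ims=[cam(n) for _ in range(k)]; ims[0]['pixels']=np.mean([i['pixels'] for i in ims],0).round().astype(np.uint8); return ims[0]
def tile(im,x0,y0,w,h,s):
    p=cv2.resize(im['pixels'][y0:y0+h,x0:x0+w,::-1],None,fx=s,fy=s,interpolation=cv2.INTER_CUBIC)
    for i in range(w): cv2.line(p,(int((i+.5)*s),0),(int((i+.5)*s),12 if (x0+i)%10==0 else 4),(0,255,255),1)
    for i in range(h): cv2.line(p,(0,int((i+.5)*s)),(12 if (y0+i)%10==0 else 4,int((i+.5)*s)),(0,255,255),1)
    return p
if __name__=='__main__':
    S=avg('scene');T=avg('top');np.save('Savg.npy',S,allow_pickle=True);np.save('Tavg.npy',T,allow_pickle=True)
    P=np.array([528.8,-47.8,165]);u=proj(S,P)[0].astype(int);v=proj(T,P)[0].astype(int);w=proj(S,[519.6,49.9,75])[0].astype(int)
    print(u,v,w)
    a=tile(S,u[0]-13,u[1]-15,26,29,10);b=tile(T,v[0]-13,v[1]-15,26,29,10);c=tile(S,w[0]-13,w[1]-15,26,29,10)
    cv2.imwrite('pics/shaft.png',np.hstack([a,b,c]))
E
python3 c2.py
```

```text
handle [ 649.  -261.6   74. ] [ 646.6 -257.7   74. ]
hub [ 650.2 -335.9   35. ] [ 648.6 -327.6   35. ]
[264 198] [274 207] [231 248]
```

View pics/shaft.png

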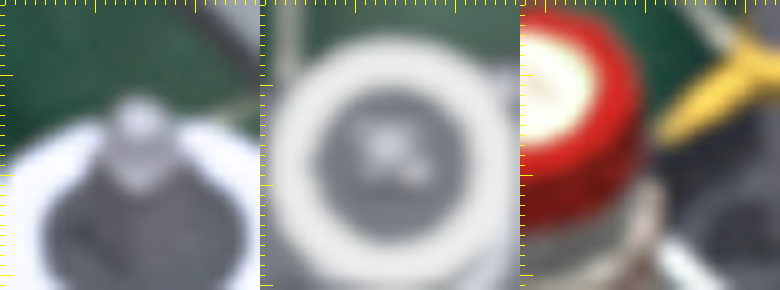

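```bash
python3 -c "
from g import *
S=np.load('Savg.npy',allow_pickle=True).item()
print(onz(S,[(283,146),(312,135),(248,165),(277,98),(308,93)],[0,0,0,140,130]).round(0))
st(); show('K',649,-305,27,91)"
```

```text
[[ 796. -301.    0.]
 [ 784. -404.    0.]
 [ 790. -170.   -0.]
 [ 841. -312.  140.]
 [ 820. -408.  130.]]
39.15 [497.6 222.5 250. ] [-179.9    0.    96.4] F [ 0.8 -0.   0.3] gap 69.6 0.0
K shift cm now-axes [-54.1    9.23  24.18] final-axes [-53.01  14.22  24.18] rot [-0.02  0.    1.07]
```

Emit:
move_arm --targets '[{"claw": 3.5,"tx": -3.9,"ty": 0,"tz": 0,"rx": 0,"ry": 0,"rz": 0},{"claw": 3.5,"tx": -3.9,"ty": 0,"tz": 0,"rx": 0,"ry": 0,"rz": 0},{"claw": 3.5,"tx": -3.9,"ty": 0.5,"tz": 0,"rx": 0,"ry": 0,"rz": 0},{"claw": 3.5,"tx": -3.9,"ty": 0.7,"tz": 0,"rx": 0,"ry": 0,"rz": 0},{"claw": 3.5,"tx": -3.9,"ty": 0.8,"tz": 0,"rx": 0,"ry": 0,"rz": 0},{"claw": 3.5,"tx": -3.9,"ty": 0.8,"tz": 0,"rx": 0,"ry": 0,"rz": 0},{"claw": 3.5,"tx": -3.9,"ty": 0.8,"tz": 0,"rx": 0,"ry": 0,"rz": 0},{"claw": 3.5,"tx": -3.9,"ty": 0.8,"tz": 0,"rx": 0,"ry": 0,"rz": 0},{"claw": 3.5,"tx": -3.9,"ty": 0.8,"tz": 0,"rx": 0,"ry": 0,"rz": 0},{"claw": 3.5,"tx": -3.9,"ty": 0.8,"tz": 0,"rx": 0,"ry": 0,"rz": 0}]'

```text
time: 40.15
tool_pos: [600.9, -160.0, 250.4]
orientation: [-180.0, -0.0, 96.4]
contact_force: [1.2, 1.1, -0.1]
finger_gap: 35.0
finger_force: 0.0
```

Emit:
move_arm --targets '[{"claw": 3.5,"tx": -3.9,"ty": 0.8,"tz": 0,"rx": 0,"ry": 0,"rz": 0},{"claw": 3.5,"tx": -3.9,"ty": 0.8,"tz": 0,"rx": 0,"ry": 0,"rz": 0},{"claw": 3.5,"tx": -3.9,"ty": 0.8,"tz": 0,"rx": 0,"ry": 0,"rz": 0},{"claw": 3.5,"tx": -3.4,"ty": 0.8,"tz": 0,"rx": 0,"ry": 0,"rz": 0},{"claw": 3.5,"tx": 0,"ty": 0,"tz": 2,"rx": 0,"ry": 0,"rz": 1.07},{"claw": 3.5,"tx": 0,"ty": 0,"tz": 3,"rx": 0,"ry": 0,"rz": 0},{"claw": 3.5,"tx": 0,"ty": 0,"tz": 3,"rx": 0,"ry": 0,"rz": 0},{"claw": 3.5,"tx": 0,"ty": 0,"tz": 3,"rx": 0,"ry": 0,"rz": 0},{"claw": 3.5,"tx": 0,"ty": 0,"tz": 0,"rx": 0,"ry": 0,"rz": 0},{"claw": 3.5,"tx": 0,"ty": 0,"tz": 0,"rx": 0,"ry": 0,"rz": 0}]'

```text
time: 41.15
tool_pos: [649.3, -304.8, 140.6]
orientation: [-180.0, -0.0, 91.0]
contact_force: [0.4, 0.2, 0.7]
finger_gap: 35.0
finger_force: 0.0
```

```bash
python3 -c "
from g import *
st(); show('K',649,-305,27,91)"
```

```text
41.15 [ 649.3 -304.8  140.6] [-180.   -0.   91.] F [0.4 0.2 0.7] gap 35.0 0.0
K shift cm now-axes [-0.03 -0.03 13.24] final-axes [-0.02 -0.03 13.24] rot [-0.01 -0.01  0.  ]
```

Emit:
move_arm --targets '[{"claw": 3.5,"tx": 0,"ty": 0,"tz": 3,"rx": 0,"ry": 0,"rz": 0},{"claw": 3.5,"tx": 0,"ty": 0,"tz": 3,"rx": 0,"ry": 0,"rz": 0},{"claw": 3.5,"tx": 0,"ty": 0,"tz": 2.5,"rx": 0,"ry": 0,"rz": 0},{"claw": 3.5,"tx": 0,"ty": 0,"tz": 1,"rx": 0,"ry": 0,"rz": 0},{"claw": 3.5,"tx": 0,"ty": 0,"tz": 0.5,"rx": 0,"ry": 0,"rz": 0},{"claw": 3.5,"tx": 0,"ty": 0,"tz": 0,"rx": 0,"ry": 0,"rz": 0}]'

```text
time: 41.75
tool_pos: [650.2, -305.0, 42.0]
orientation: [179.9, 0.0, 91.0]
contact_force: [-0.5, -0.3, -0.3]
finger_gap: 35.0
finger_force: 0.0
```

Emit:
move_arm --targets '[{"claw": 3.5,"tx": 0,"ty": 0,"tz": 1.2,"rx": 0,"ry": 0,"rz": 0},{"claw": 3.5,"tx": 0,"ty": 0,"tz": 1,"rx": 0,"ry": 0,"rz": 0},{"claw": 3.5,"tx": 0,"ty": 0,"tz": 0.5,"rx": 0,"ry": 0,"rz": 0},{"claw": 3.5,"tx": 0,"ty": 0,"tz": 0.3,"rx": 0,"ry": 0,"rz": 0},{"claw": 3.5,"tx": 0,"ty": 0,"tz": 0,"rx": 0,"ry": 0,"rz": 0},{"claw": 3.5,"tx": 0,"ty": 0,"tz": 0,"rx": 0,"ry": 0,"rz": 0}]'

```text
time: 42.35
tool_pos: [649.5, -304.8, 10.8]
orientation: [180.0, -0.0, 91.0]
contact_force: [-0.2, 0.7, 0.5]
finger_gap: 34.7
finger_force: 0.0
```

Emit:
move_arm --targets '[{"claw": 3.5,"tx": 0,"ty": 0,"tz": 0.2,"rx": 0,"ry": 0,"rz": 0},{"claw": 0.5,"tx": 0,"ty": 0,"tz": 0,"rx": 0,"ry": 0,"rz": 0},{"claw": 0.5,"tx": 0,"ty": 0,"tz": 0,"rx": 0,"ry": 0,"rz": 0},{"claw": 0.5,"tx": 0,"ty": 0,"tz": 0,"rx": 0,"ry": 0,"rz": 0},{"claw": 0.5,"tx": 0,"ty": 0,"tz": 0,"rx": 0,"ry": 0,"rz": 0},{"claw": 0.5,"tx": 0,"ty": 0,"tz": 0,"rx": 0,"ry": 0,"rz": 0}]'

```text
time: 42.95
tool_pos: [649.6, -304.8, 8.8]
orientation: [179.9, 0.0, 91.0]
contact_force: [1.3, -0.9, 0.1]
finger_gap: 15.6
finger_force: 29.9
```

Emit:
move_arm --targets '[{"claw": 0.5,"tx": 0,"ty": 0,"tz": -1,"rx": 0,"ry": 0,"rz": 0},{"claw": 0.5,"tx": 0,"ty": 0,"tz": -2,"rx": 0,"ry": 0,"rz": 0},{"claw": 0.5,"tx": 0,"ty": 0,"tz": -4,"rx": 0,"ry": 0,"rz": 0},{"claw": 0.5,"tx": 0,"ty": 0,"tz": -4,"rx": 0,"ry": 0,"rz": 0},{"claw": 0.5,"tx": 0,"ty": 0,"tz": -4,"rx": 0,"ry": 0,"rz": 0},{"claw": 0.5,"tx": 0,"ty": 0,"tz": -4,"rx": 0,"ry": 0,"rz": 0},{"claw": 0.5,"tx": 0,"ty": 0,"tz": -2,"rx": 0,"ry": 0,"rz": 0},{"claw": 0.5,"tx": 0,"ty": 0,"tz": 0,"rx": 0,"ry": 0,"rz": 0},{"claw": 0.5,"tx": 0,"ty": 0,"tz": 0,"rx": 0,"ry": 0,"rz": 0}]'

```text
time: 43.85
tool_pos: [648.1, -304.6, 217.5]
orientation: [-179.8, -0.0, 91.0]
contact_force: [0.8, 0.2, -3.9]
finger_gap: 15.4
finger_force: 29.9
```

```bash
python3 -c "
from g import *
st(); show('tgt',*lift(0,30),180+22,96.4)
print(get_obs()['ft_torque'].round(3))
S=cam('scene');T=cam('top');
np.save('S3.npy',S,allow_pickle=True);np.save('T3.npy',T,allow_pickle=True)"
```

```text
43.85 [ 648.1 -304.6  217.5] [-179.8   -0.    91. ] F [ 0.8  0.2 -3.9] gap 15.4 29.86871302127838
tgt shift cm now-axes [ 28.88 -11.74   3.48] final-axes [29.85 -9.    3.43] rot [-0.03 -0.01 -1.07]
[-0.081  0.031 -0.012]
```

Emit:
move_arm --targets '[{"claw": 0.5,"tx": 0,"ty": 0,"tz": 0,"rx": 0,"ry": 0,"rz": -1.07},{"claw": 0.5,"tx": 2,"ty": -0.6,"tz": 0,"rx": 0,"ry": 0,"rz": 0},{"claw": 0.5,"tx": 4,"ty": -1.2,"tz": 0,"rx": 0,"ry": 0,"rz": 0},{"claw": 0.5,"tx": 4,"ty": -1.2,"tz": 0,"rx": 0,"ry": 0,"rz": 0},{"claw": 0.5,"tx": 4,"ty": -1.2,"tz": 0,"rx": 0,"ry": 0,"rz": 0},{"claw": 0.5,"tx": 4,"ty": -1.2,"tz": 0,"rx": 0,"ry": 0,"rz": 0},{"claw": 0.5,"tx": 4,"ty": -1.2,"tz": 0,"rx": 0,"ry": 0,"rz": 0},{"claw": 0.5,"tx": 4,"ty": -1.2,"tz": 0,"rx": 0,"ry": 0,"rz": 0},{"claw": 0.5,"tx": 3.8,"ty": -1.2,"tz": 0,"rx": 0,"ry": 0,"rz": 0},{"claw": 0.5,"tx": 0,"ty": 0,"tz": 0,"rx": 0,"ry": 0,"rz": 0}]'

```text
time: 44.95
tool_pos: [523.0, -11.1, 218.1]
orientation: [-179.8, -0.3, 97.0]
contact_force: [0.0, -0.1, -2.8]
finger_gap: 15.8
finger_force: 29.9
```

```bash
python3 -c "
from c2 import *
from g import *
o=[]
S=avg('scene',3)
for i in range(6):
    get_image('top'); o.append(get_obs()['ft_torque'])
print(np.mean(o,0).round(3),np.std(o,0).round(3))
st(); show('tgt',*lift(0,30),180+22,96.4)
p=get_obs()['tool_pos']; h=lift(0,0)
a=np.radians(96.4); hp=p+np.array([np.cos(a)*45,np.sin(a)*45,65]); u=proj(S,hp)[0]; print('handle top predicted',u, 'hub',proj(S,p+np.array([-np.cos(a)*30,-np.sin(a)*30,26]))[0])
u=u.astype(int)
S0=np.load('S3.npy',allow_pickle=True).item()
cv2.imwrite('pics/k.png',tile(S,u[0]-38,u[1]-22,75,58,10.3))"
```

```text
handle [ 649.  -261.6   74. ] [ 646.6 -257.7   74. ]
hub [ 650.2 -335.9   35. ] [ 648.6 -327.6   35. ]
[-0.002 -0.081  0.013] [0.038 0.014 0.017]
45.4 [526.9 -19.7 218.3] [-180.    -0.    96.2] F [-0.4  0.2 -3.1] gap 15.9 29.8686084151268
tgt shift cm now-axes [ 0.18 -0.12  3.51] final-axes [ 0.18 -0.13  3.51] rot [-0.01 -0.   -0.03]
handle top predicted [233.37642782 174.79925237] hub [264.13554998 170.90248457]
```

View pics/k.png

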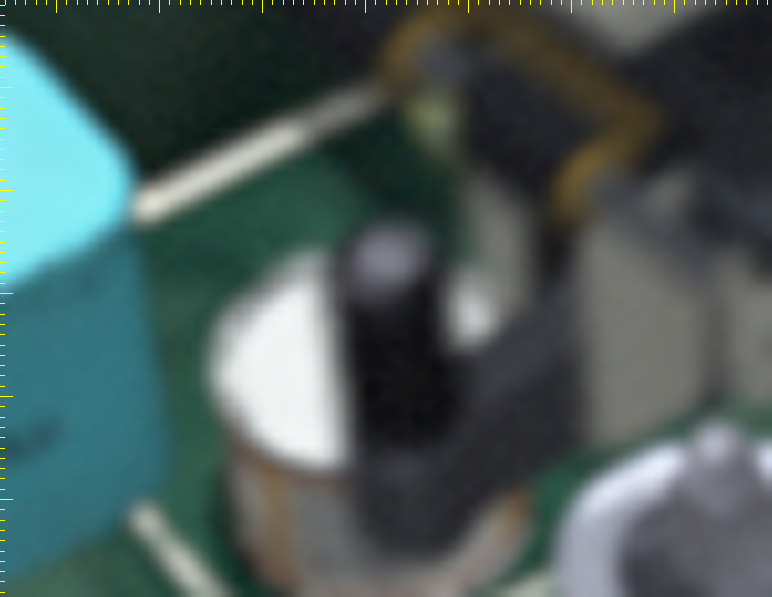

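Emit:
move_arm --targets '[{"claw": 0.5,"tx": 0.08,"ty": -0.12,"tz": 0,"rx": 0,"ry": 0,"rz": 0},{"claw": 0.5,"tx": 0,"ty": 0,"tz": 1.5,"rx": 0,"ry": 0,"rz": 0},{"claw": 0.5,"tx": 0,"ty": 0,"tz": 1,"rx": 0,"ry": 0,"rz": 0},{"claw": 0.5,"tx": 0,"ty": 0,"tz": 0.6,"rx": 0,"ry": 0,"rz": 0},{"claw": 0.5,"tx": 0,"ty": 0,"tz": 0,"rx": 0,"ry": 0,"rz": 0},{"claw": 0.5,"tx": 0,"ty": 0,"tz": 0,"rx": 0,"ry": 0,"rz": 0},{"claw": 0.5,"tx": 0,"ty": 0,"tz": 0,"rx": 0,"ry": 0,"rz": 0}]'

```text
time: 46.1
tool_pos: [525.9, -17.8, 188.2]
orientation: [179.9, -0.0, 96.4]
contact_force: [0.1, -0.8, -3.5]
finger_gap: 15.9
finger_force: 29.9
```

```bash
python3 -c "
from g import *
st(); show('tgt',*lift(0,29),140+22,96.4)"
```

```text
46.1 [525.9 -17.8 188.2] [179.9  -0.   96.4] F [ 0.1 -0.8 -3.5] gap 15.9 29.86862450838089
tgt shift cm now-axes [-0.11 -0.05  4.5 ] final-axes [-0.11 -0.04  4.5 ] rot [ 0.01 -0.   -0.01]
```

Emit:
move_arm --targets '[{"claw": 0.5,"tx": -0.1,"ty": -0.05,"tz": 0.4,"rx": 0,"ry": 0,"rz": 0},{"claw": 0.5,"tx": 0,"ty": 0,"tz": 0.4,"rx": 0,"ry": 0,"rz": 0},{"claw": 0.5,"tx": 0,"ty": 0,"tz": 0,"rx": 0,"ry": 0,"rz": 0}]'

```text
time: 46.4
tool_pos: [524.5, -19.3, 179.0]
orientation: [-179.9, 0.0, 96.4]
contact_force: [0.3, -0.8, -3.0]
finger_gap: 15.8
finger_force: 29.9
```

Emit:
move_arm --targets '[{"claw": 0.5,"tx": 0,"ty": 0,"tz": 0.4,"rx": 0,"ry": 0,"rz": 0},{"claw": 0.5,"tx": 0,"ty": 0,"tz": 0.3,"rx": 0,"ry": 0,"rz": 0},{"claw": 0.5,"tx": 0,"ty": 0,"tz": 0,"rx": 0,"ry": 0,"rz": 0}]'

```text
time: 46.7
tool_pos: [525.0, -19.0, 172.2]
orientation: [-180.0, -0.0, 96.4]
contact_force: [1.1, -0.0, -2.8]
finger_gap: 15.7
finger_force: 29.9
```

Emit:
move_arm --targets '[{"claw": 0.5,"tx": 0,"ty": 0,"tz": 0.3,"rx": 0,"ry": 0,"rz": 0},{"claw": 0.5,"tx": 0,"ty": 0,"tz": 0,"rx": 0,"ry": 0,"rz": 0}]'

```text
time: 46.9
tool_pos: [525.0, -19.0, 169.4]
orientation: [-180.0, -0.0, 96.4]
contact_force: [-0.4, -0.1, -2.8]
finger_gap: 15.7
finger_force: 29.9
```

It has engaged the square without contact. I'll lower it onto the cap.

Emit:
move_arm --targets '[{"claw": 0.5,"tx": 0,"ty": 0,"tz": 0.5,"rx": 0,"ry": 0,"rz": 0},{"claw": 0.5,"tx": 0,"ty": 0,"tz": 0.5,"rx": 0,"ry": 0,"rz": 0},{"claw": 0.5,"tx": 0,"ty": 0,"tz": 0,"rx": 0,"ry": 0,"rz": 0}]'

```text
time: 47.2
tool_pos: [525.0, -19.0, 159.0]
orientation: [-180.0, -0.0, 96.4]
contact_force: [1.7, 0.2, -4.5]
finger_gap: 16.3
finger_force: 29.9
```

Emit:
move_arm --targets '[{"claw": 0.5,"tx": 0,"ty": 0,"tz": 0.5,"rx": 0,"ry": 0,"rz": 0},{"claw": 0.5,"tx": 0,"ty": 0,"tz": 0.4,"rx": 0,"ry": 0,"rz": 0},{"claw": 0.5,"tx": 0,"ty": 0,"tz": 0,"rx": 0,"ry": 0,"rz": 0}]'

```text
time: 47.5
tool_pos: [525.0, -19.0, 150.1]
orientation: [-180.0, -0.0, 96.4]
contact_force: [0.4, 0.2, -4.9]
finger_gap: 16.0
finger_force: 29.9
```

Emit:
move_arm --targets '[{"claw": 0.5,"tx": 0,"ty": 0,"tz": 0.3,"rx": 0,"ry": 0,"rz": 0},{"claw": 0.5,"tx": 0,"ty": 0,"tz": 0.2,"rx": 0,"ry": 0,"rz": 0},{"claw": 0.5,"tx": 0,"ty": 0,"tz": 0,"rx": 0,"ry": 0,"rz": 0}]'

```text
time: 47.8
tool_pos: [525.0, -19.0, 145.4]
orientation: [-180.0, -0.0, 96.4]
contact_force: [0.5, -0.8, -3.3]
finger_gap: 15.6
finger_force: 29.9
```

Emit:
move_arm --targets '[{"claw": 0.5,"tx": 0,"ty": 0,"tz": 0.15,"rx": 0,"ry": 0,"rz": 0},{"claw": 3.5,"tx": 0,"ty": 0,"tz": 0,"rx": 0,"ry": 0,"rz": 0},{"claw": 3.5,"tx": 0,"ty": 0,"tz": 0,"rx": 0,"ry": 0,"rz": 0},{"claw": 3.5,"tx": 0,"ty": 0,"tz": -2,"rx": 0,"ry": 0,"rz": 0},{"claw": 6,"tx": 0,"ty": 0,"tz": -3,"rx": 0,"ry": 0,"rz": 0},{"claw": 6,"tx": 0,"ty": 0,"tz": -2.5,"rx": 0,"ry": 0,"rz": 0},{"claw": 6,"tx": 2.3,"ty": 0,"tz": 0,"rx": 0,"ry": 0,"rz": 0},{"claw": 6,"tx": 2.3,"ty": 0,"tz": 0,"rx": 0,"ry": 0,"rz": 0},{"claw": 6,"tx": 0,"ty": 0,"tz": 0,"rx": 0,"ry": 0,"rz": 0},{"claw": 6,"tx": 0,"ty": 0,"tz": 0,"rx": 0,"ry": 0,"rz": 0}]'

```text
time: 48.8
tool_pos: [520.1, 26.6, 219.6]
orientation: [180.0, 0.0, 96.4]
contact_force: [0.7, -0.6, 0.3]
finger_gap: 60.3
finger_force: 0.0
```

```bash
python3 -c "
from g import *
st(); show('H',*lift(0,75),190,96.4)"
```

```text
48.8 [520.1  26.6 219.6] [180.    0.   96.4] F [ 0.7 -0.6  0.3] gap 60.3 0.0
H shift cm now-axes [0.01 0.03 4.84] final-axes [0.01 0.03 4.84] rot [0.01 0.01 0.  ]
```

Emit:
move_arm --targets '[{"claw": 6,"tx": 0,"ty": 0,"tz": 1.5,"rx": 0,"ry": 0,"rz": 0},{"claw": 6,"tx": 0,"ty": 0,"tz": 2,"rx": 0,"ry": 0,"rz": 0},{"claw": 6,"tx": 0,"ty": 0,"tz": 1.1,"rx": 0,"ry": 0,"rz": 0},{"claw": 6,"tx": 0,"ty": 0,"tz": 0,"rx": 0,"ry": 0,"rz": 0},{"claw": 1,"tx": 0,"ty": 0,"tz": 0,"rx": 0,"ry": 0,"rz": 0},{"claw": 1,"tx": 0,"ty": 0,"tz": 0,"rx": 0,"ry": 0,"rz": 0},{"claw": 1,"tx": 0,"ty": 0,"tz": 0,"rx": 0,"ry": 0,"rz": 0},{"claw": 1,"tx": 0,"ty": 0,"tz": 0,"rx": 0,"ry": 0,"rz": 0},{"claw": 1,"tx": 0,"ty": 0,"tz": 0,"rx": 0,"ry": 0,"rz": 0}]'

```text
time: 49.7
tool_pos: [520.0, 26.7, 173.5]
orientation: [180.0, 0.0, 96.4]
contact_force: [0.4, 0.6, 0.5]
finger_gap: 24.6
finger_force: 17.3
```

Emit:
move_arm --targets '[{"claw": 1,"tx": 0,"ty": 0,"tz": 0,"rx": 0,"ry": 0,"rz": 0},{"claw": 1,"tx": -0.26,"ty": 1.94,"tz": 0,"rx": 0,"ry": 0,"rz": 0},{"claw": 1,"tx": -0.75,"ty": 1.81,"tz": 0,"rx": 0,"ry": 0,"rz": 0},{"claw": 1,"tx": 0,"ty": 0,"tz": 0,"rx": 0,"ry": 0,"rz": 0},{"claw": 1,"tx": 0,"ty": 0,"tz": 0,"rx": 0,"ry": 0,"rz": 0}]'

```text
time: 50.2
tool_pos: [559.2, 21.6, 173.6]
orientation: [179.8, -0.1, 96.4]
contact_force: [1.9, 1.0, 1.6]
finger_gap: 24.6
finger_force: 30.0
```

```bash
python3 -c "
from g import *
a=np.radians(30)
st(); show('H30',*lift(75*np.sin(a),75*np.cos(a)),191,96.4)"
```

```text
50.2 [559.2  21.6 173.6] [ 1.798e+02 -1.000e-01  9.640e+01] F [1.9 1.  1.6] gap 24.6 30.00007152557373
H30 shift cm now-axes [-0.07 -0.04  0.14] final-axes [-0.07 -0.04  0.14] rot [ 0.03 -0.01 -0.  ]
```

Emit:
move_arm --targets '[{"claw": 1,"tx": -1.19,"ty": 1.55,"tz": 0,"rx": 0,"ry": 0,"rz": 0},{"claw": 1,"tx": -1.55,"ty": 1.19,"tz": 0,"rx": 0,"ry": 0,"rz": 0},{"claw": 1,"tx": -1.81,"ty": 0.75,"tz": 0,"rx": 0,"ry": 0,"rz": 0},{"claw": 1,"tx": -1.94,"ty": 0.26,"tz": 0,"rx": 0,"ry": 0,"rz": 0},{"claw": 1,"tx": -1.94,"ty": -0.26,"tz": 0,"rx": 0,"ry": 0,"rz": 0},{"claw": 1,"tx": -1.81,"ty": -0.75,"tz": 0,"rx": 0,"ry": 0,"rz": 0},{"claw": 1,"tx": -1.55,"ty": -1.19,"tz": 0,"rx": 0,"ry": 0,"rz": 0},{"claw": 1,"tx": -1.19,"ty": -1.55,"tz": 0,"rx": 0,"ry": 0,"rz": 0},{"claw": 1,"tx": -0.75,"ty": -1.81,"tz": 0,"rx": 0,"ry": 0,"rz": 0},{"claw": 1,"tx": -0.26,"ty": -1.94,"tz": 0,"rx": 0,"ry": 0,"rz": 0}]'

```text
time: 51.2
tool_pos: [536.9, -122.0, 173.6]
orientation: [179.8, -0.1, 96.3]
contact_force: [2.8, 3.8, -1.0]
finger_gap: 24.7
finger_force: 30.0
```

Emit:
move_arm --targets '[{"claw": 1,"tx": 0,"ty": 0,"tz": 0,"rx": 0,"ry": 0,"rz": 0},{"claw": 1,"tx": 0,"ty": 0,"tz": 0,"rx": 0,"ry": 0,"rz": 0}]'

```text
time: 51.4
tool_pos: [535.8, -122.5, 173.4]
orientation: [-179.9, 0.0, 96.4]
contact_force: [-0.8, -0.5, 3.0]
finger_gap: 24.6
finger_force: 30.0
```

```bash
python3 -c "
from g import *
a=np.radians(180)
st(); show('H180',*lift(75*np.sin(a),75*np.cos(a)),191,96.4)"
```

```text
51.4 [ 535.8 -122.5  173.4] [-179.9    0.    96.4] F [-0.8 -0.5  3. ] gap 24.6 30.00070720911026
H180 shift cm now-axes [-0.    0.14  0.12] final-axes [-0.    0.14  0.12] rot [-0.02  0.01 -0.  ]
```

Emit:
move_arm --targets '[{"claw": 1,"tx": 0.26,"ty": -1.84,"tz": 0,"rx": 0,"ry": 0,"rz": 0},{"claw": 1,"tx": 0.75,"ty": -1.81,"tz": 0,"rx": 0,"ry": 0,"rz": 0},{"claw": 1,"tx": 1.19,"ty": -1.55,"tz": 0,"rx": 0,"ry": 0,"rz": 0},{"claw": 1,"tx": 1.55,"ty": -1.19,"tz": 0,"rx": 0,"ry": 0,"rz": 0},{"claw": 1,"tx": 1.81,"ty": -0.75,"tz": 0,"rx": 0,"ry": 0,"rz": 0},{"claw": 1,"tx": 1.94,"ty": -0.26,"tz": 0,"rx": 0,"ry": 0,"rz": 0},{"claw": 1,"tx": 1.94,"ty": 0.26,"tz": 0,"rx": 0,"ry": 0,"rz": 0},{"claw": 1,"tx": 1.81,"ty": 0.75,"tz": 0,"rx": 0,"ry": 0,"rz": 0},{"claw": 1,"tx": 1.55,"ty": 1.19,"tz": 0,"rx": 0,"ry": 0,"rz": 0},{"claw": 1,"tx": 1.19,"ty": 1.55,"tz": 0,"rx": 0,"ry": 0,"rz": 0}]'

```text
time: 52.4
tool_pos: [483.1, 11.8, 173.2]
orientation: [-179.7, 0.2, 96.4]
contact_force: [-3.8, -3.3, 6.7]
finger_gap: 24.6
finger_force: 30.0
```

Emit:
move_arm --targets '[{"claw": 1,"tx": 0.75,"ty": 1.81,"tz": 0,"rx": 0,"ry": 0,"rz": 0},{"claw": 1,"tx": 0.26,"ty": 1.94,"tz": 0,"rx": 0,"ry": 0,"rz": 0},{"claw": 1,"tx": 0,"ty": 0,"tz": 0,"rx": 0,"ry": 0,"rz": 0},{"claw": 1,"tx": 0,"ty": 0,"tz": 0,"rx": 0,"ry": 0,"rz": 0}]'

```text
time: 52.8
tool_pos: [522.3, 27.6, 173.4]
orientation: [179.8, -0.0, 96.4]
contact_force: [0.8, -0.2, 1.9]
finger_gap: 24.1
finger_force: 30.0
```

```bash
python3 -c "
from g import *
a=0
st(); show('H360',*lift(75*np.sin(a),75*np.cos(a)),191,96.4)"
```

```text
52.8 [522.3  27.6 173.4] [179.8  -0.   96.4] F [ 0.8 -0.2  1.9] gap 24.1 30.000462234020233
H360 shift cm now-axes [-0.06 -0.19  0.12] final-axes [-0.06 -0.19  0.12] rot [ 0.03 -0.01  0.  ]
```

```bash
cat > z.py <<'E'
from g import *
from scipy.optimize import least_squares
S=np.load('Savg.npy',allow_pickle=True).item();T=np.load('top.npy',allow_pickle=True).item()
def fit(s,t,xl=0):
    P=lambda q:np.r_[lift(xl,q[0]),q[1]]
    r=least_squares(lambda q:np.r_[proj(S,P(q))[0]-s,proj(T,P(q))[0]-t],[98,84]); return r.x.round(1),r.fun.round(2)
tS=np.array([231.1,246.2]);tT=np.array([243.2,214.0])
print(fit(tS,tT))
# rim mid of near wall, same picks
s=lambda X,Y:np.array((140+X/3.05-.5,150+Y/3.05-.5)); t=lambda X,Y:np.array((170+X/3.8-.5,150+Y/3.8-.5))
rS=(s(250,296)+s(307,350))/2; rT=(t(271,210)+t(277,289))/2
print('rim',fit(rS,rT))
print('sens S dz',proj(S,[519,50,84])-proj(S,[519,50,83]))
E
python3 z.py
```

```text
(array([99. , 85.7]), array([ 0.51, -0.04, -0.56,  0.3 ]))
rim (array([105. ,  56.9]), array([-0.22, -0.08,  0.23,  0.52]))
sens S dz [[-0.03765642 -0.27096286]]
```

Emit:
move_arm --targets '[{"claw": 1,"tx": -0.3,"ty": 1.75,"tz": 0,"rx": 0,"ry": 0,"rz": 0},{"claw": 1,"tx": -0.75,"ty": 1.81,"tz": 0,"rx": 0,"ry": 0,"rz": 0},{"claw": 1,"tx": -1.19,"ty": 1.55,"tz": 0,"rx": 0,"ry": 0,"rz": 0},{"claw": 1,"tx": -1.55,"ty": 1.19,"tz": 0,"rx": 0,"ry": 0,"rz": 0},{"claw": 1,"tx": -1.81,"ty": 0.75,"tz": 0,"rx": 0,"ry": 0,"rz": 0},{"claw": 1,"tx": -1.94,"ty": 0.26,"tz": 0,"rx": 0,"ry": 0,"rz": 0},{"claw": 1,"tx": -1.94,"ty": -0.26,"tz": 0,"rx": 0,"ry": 0,"rz": 0},{"claw": 1,"tx": -1.81,"ty": -0.75,"tz": 0,"rx": 0,"ry": 0,"rz": 0},{"claw": 1,"tx": -1.55,"ty": -1.19,"tz": 0,"rx": 0,"ry": 0,"rz": 0},{"claw": 1,"tx": -1.19,"ty": -1.55,"tz": 0,"rx": 0,"ry": 0,"rz": 0}]'

```text
time: 53.8
tool_pos: [573.1, -108.7, 173.5]
orientation: [179.8, -0.1, 96.3]
contact_force: [1.5, 3.1, 0.7]
finger_gap: 24.7
finger_force: 30.0
```

Emit:
move_arm --targets '[{"claw": 1,"tx": -0.75,"ty": -1.81,"tz": 0,"rx": 0,"ry": 0,"rz": 0},{"claw": 1,"tx": -0.26,"ty": -1.94,"tz": 0,"rx": 0,"ry": 0,"rz": 0},{"claw": 1,"tx": 0,"ty": 0,"tz": 0,"rx": 0,"ry": 0,"rz": 0},{"claw": 1,"tx": 0,"ty": 0,"tz": 0,"rx": 0,"ry": 0,"rz": 0}]'

```text
time: 54.2
tool_pos: [535.0, -122.6, 173.3]
orientation: [-179.9, -0.0, 96.4]
contact_force: [-1.0, 1.7, 3.5]
finger_gap: 24.7
finger_force: 30.0
```

```bash
python3 -c "
from c2 import *
from g import *
st(); show('H540',*lift(0,-75),191,96.4)
S=avg('scene');T=avg('top');np.save('S5.npy',S,allow_pickle=True);np.save('T5.npy',T,allow_pickle=True)
w=proj(S,[519.6,52,84])[0].astype(int);v=proj(T,[519.6,52,84])[0].astype(int);print(w,v)
cv2.imwrite('pics/lev.png',np.hstack([tile(S,w[0]-20,w[1]-20,45,40,12),tile(T,v[0]-11,v[1]-20,21,40,12)]))"
```

```text
handle [ 649.  -261.6   74. ] [ 646.6 -257.7   74. ]
hub [ 650.2 -335.9   35. ] [ 648.6 -327.6   35. ]
54.2 [ 535.  -122.6  173.3] [-179.9   -0.    96.4] F [-1.   1.7  3.5] gap 24.7 30.00110149383545
H540 shift cm now-axes [0.01 0.22 0.11] final-axes [0.01 0.22 0.11] rot [-0.02 -0.   -0.  ]
[230 246] [242 213]
```

View pics/lev.png

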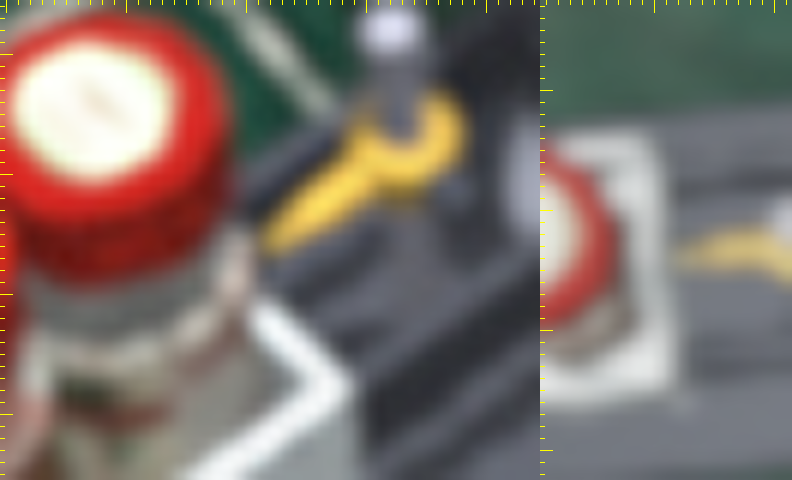

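The pointer tip is at S (231.6,245.9), and the rim's near outer corner at S (238.7,257.6), slightly below tip height. I'll work out the remaining rise with edge profiles.

```bash
cat > lev.py <<'E'
from g import *
from scipy.ndimage import map_coordinates
def samp(img,uv): return np.stack([map_coordinates(img[:,:,c].astype(float),[uv[:,1],uv[:,0]],order=1) for c in range(3)],1)
zz=np.arange(-25,25,.25)
def rim(im,img,f,z0):
    out=[]
    for x in np.arange(-28,-9,2):
        P=np.array([[*lift(x,105),z0+d] for d in zz]); g=samp(img,f(proj(im,P))).mean(1)
        d=np.gradient(np.convolve(g,np.ones(5)/5,'same')); k=slice(20,-20)
        i=np.argmax(np.abs(d[k]))+20; out.append(z0+zz[i])
    return np.round(out,1)
def ptr(im,img,f,z0,xl=0):
    out=[]
    for y in np.arange(80,101,2):
        P=np.array([[*lift(xl,y),z0+d] for d in zz]); r=samp(img,f(proj(im,P)))
        w=np.clip(np.minimum(r[:,0],r[:,1])-r[:,2]-30,0,None); w[np.abs(zz)>14]=0
        out.append((y,round(z0+(w*zz).sum()/(w.sum()+1e-9),1),int(w.max())))
    return out
def ptrT(im,img,f,z0):
    xs=np.arange(-15,15,.25);out=[]
    for y in np.arange(80,101,2):
        P=np.array([[*lift(x,y),z0] for x in xs]); r=samp(img,f(proj(im,P)))
        w=np.clip(np.minimum(r[:,0],r[:,1])-r[:,2]-15,0,None)
        out.append((y,round((w*xs).sum()/(w.sum()+1e-9),1),int(w.max())))
    return out
idf=lambda u:u
if __name__=='__main__':
    S=np.load('S5.npy',allow_pickle=True).item();T=np.load('T5.npy',allow_pickle=True).item()
    s1=cv2.imread('pics/s1.png')[:,:,::-1];t1=cv2.imread('pics/t1.png')[:,:,::-1]
    fs=lambda u:(u-[140,150]+.5)*3.05-.5; ft=lambda u:(u-[170,150]+.5)*3.8-.5
    print('rim0',rim(S,s1,fs,60)); print('rim now',rim(S,S['pixels'],idf,81))
    print('ptr0',ptr(S,s1,fs,85)); print('ptr now',ptr(S,S['pixels'],idf,85))
    print('T ptr',ptrT(T,T['pixels'],idf,85)); print('T0',ptrT(T,t1,ft,85))
E
python3 lev.py
```

```text
rim0 [49.5 46.2 64.5 62.2 63.8 61.8 63.2 61.2 63.  64.5]
rim now [86.8 84.5 67.2 83.2 85.8 81.8 85.2 87.  85.  80.8]
ptr0 [(np.int64(80), np.float64(86.9), 93), (np.int64(82), np.float64(86.8), 93), (np.int64(84), np.float64(86.7), 93), (np.int64(86), np.float64(86.9), 94), (np.int64(88), np.float64(87.1), 88), (np.int64(90), np.float64(87.1), 80), (np.int64(92), np.float64(87.0), 65), (np.int64(94), np.float64(86.6), 54), (np.int64(96), np.float64(86.7), 42), (np.int64(98), np.float64(87.4), 25), (np.int64(100), np.float64(85.0), 0)]
ptr now [(np.int64(80), np.float64(87.6), 90), (np.int64(82), np.float64(87.2), 86), (np.int64(84), np.float64(87.1), 90), (np.int64(86), np.float64(87.3), 89), (np.int64(88), np.float64(87.5), 85), (np.int64(90), np.float64(87.5), 73), (np.int64(92), np.float64(87.5), 66), (np.int64(94), np.float64(87.3), 51), (np.int64(96), np.float64(87.3), 42), (np.int64(98), np.float64(87.6), 22), (np.int64(100), np.float64(85.0), 0)]
T ptr [(np.int64(80), np.float64(1.1), 42), (np.int64(82), np.float64(1.5), 42), (np.int64(84), np.float64(1.7), 42), (np.int64(86), np.float64(1.8), 40), (np.int64(88), np.float64(1.8), 37), (np.int64(90), np.float64(1.7), 32), (np.int64(92), np.float64(1.7), 27), (np.int64(94), np.float64(1.6), 22), (np.int64(96), np.float64(1.5), 16), (np.int64(98), np.float64(1.4), 10), (np.int64(100), np.float64(1.2), 3)]
T0 [(np.int64(80), np.float64(1.2), 44), (np.int64(82), np.float64(1.6), 44), (np.int64(84), np.float64(1.8), 44), (np.int64(86), np.float64(1.8), 43), (np.int64(88), np.float64(1.7), 40), (np.int64(90), np.float64(1.7), 37), (np.int64(92), np.float64(1.6), 32), (np.int64(94), np.float64(1.6), 26), (np.int64(96), np.float64(1.6), 18), (np.int64(98), np.float64(1.5), 11), (np.int64(100), np.float64(1.3), 2)]
```

Emit:
move_arm --targets '[{"claw": 1,"tx": 0.26,"ty": -1.75,"tz": 0,"rx": 0,"ry": 0,"rz": 0},{"claw": 1,"tx": 0.75,"ty": -1.81,"tz": 0,"rx": 0,"ry": 0,"rz": 0},{"claw": 1,"tx": 1.19,"ty": -1.55,"tz": 0,"rx": 0,"ry": 0,"rz": 0},{"claw": 1,"tx": 0.5,"ty": -0.5,"tz": 0,"rx": 0,"ry": 0,"rz": 0},{"claw": 1,"tx": 0,"ty": 0,"tz": 0,"rx": 0,"ry": 0,"rz": 0},{"claw": 1,"tx": 0,"ty": 0,"tz": 0,"rx": 0,"ry": 0,"rz": 0}]'

```text
time: 55.2
tool_pos: [478.0, -101.7, 173.3]
orientation: [179.9, -0.1, 96.4]
contact_force: [1.0, 2.5, 2.1]
finger_gap: 24.4
finger_force: 30.0
```

```bash
cat > m.py <<'E'
from c2 import avg
from lev import *
S=avg('scene',6); np.save('S6.npy',S,allow_pickle=True)
st(); p=get_obs()['tool_pos']; a=np.radians(6.4); d=p[:2]-[528.8,-47.8]
xl=np.cos(a)*d[0]+np.sin(a)*d[1]; yl=-np.sin(a)*d[0]+np.cos(a)*d[1]; print('theta',np.degrees(np.arctan2(xl,yl))%360,np.hypot(xl,yl))
for z in(82,84): print(np.median(rim(S,S['pixels'],idf,z)),rim(S,S['pixels'],idf,z))
print([q[1] for q in ptr(S,S['pixels'],idf,85)])
S5=np.load('S5.npy',allow_pickle=True).item()
s1=cv2.imread('pics/s1.png')[:,:,::-1]; fs=lambda u:(u-[140,150]+.5)*3.05-.5
# model-free: profile of rim edge, register by correlation between states (full profile along z), relative to start
def prof(im,img,f,x): return samp(img,f(proj(im,np.array([[*lift(x,105),z] for z in np.arange(40,110,.25)])))).mean(1)
def rise(a,b):
    g0=np.gradient(a);g1=np.gradient(b);best=[]
    for k in range(60,130):
        best.append(np.corrcoef(g0[60:120],g1[60+k:120+k])[0,1] if 120+k<=len(g1) else -1)
    i=int(np.argmax(best)); return (60+i)*.25,round(best[i],2)
print([rise(prof(S,s1,fs,x),prof(S,S['pixels'],idf,x)) for x in range(-28,-11,2)])
print('prev',[rise(prof(S,s1,fs,x),prof(S5,S5['pixels'],idf,x)) for x in range(-28,-11,2)])
E
python3 m.py
```

```text
handle [ 649.  -261.6   74. ] [ 646.6 -257.7   74. ]
hub [ 650.2 -335.9   35. ] [ 648.6 -327.6   35. ]
55.5 [ 478.  -101.7  173.3] [ 1.799e+02 -1.000e-01  9.640e+01] F [2.7 3.3 1.4] gap 24.4 30.000303983688354
theta 229.70724967575364 74.11471048190441
85.25 [84.8 87.8 67.5 63.  89.5 85.5 88.8 85.  85.  86.5]
85.25 [84.8 87.8 67.5 64.  89.5 85.5 88.8 85.  85.  86.5]
[np.float64(87.7), np.float64(87.2), np.float64(87.1), np.float64(87.3), np.float64(87.6), np.float64(87.7), np.float64(87.7), np.float64(87.5), np.float64(87.4), np.float64(87.8), np.float64(85.0)]
[(20.75, np.float64(0.68)), (20.75, np.float64(0.8)), (19.75, np.float64(0.83)), (21.0, np.float64(0.74)), (25.75, np.float64(0.79)), (24.75, np.float64(0.87)), (24.75, np.float64(0.87)), (23.75, np.float64(0.69)), (20.75, np.float64(0.85))]
prev [(21.0, np.float64(0.81)), (20.5, np.float64(0.74)), (16.0, np.float64(0.76)), (20.75, np.float64(0.88)), (24.25, np.float64(0.69)), (24.25, np.float64(0.75)), (24.5, np.float64(0.74)), (21.0, np.float64(0.76)), (20.5, np.float64(0.81))]
```

```bash
cat > m2.py <<'E'
from lev import *
s1=cv2.imread('pics/s1.png')[:,:,::-1]; fs=lambda u:(u-[140,150]+.5)*3.05-.5
S5=np.load('S5.npy',allow_pickle=True).item();S6=np.load('S6.npy',allow_pickle=True).item()
def edge(im,img,f,zc):
    xs=np.arange(-29,-9,.5); zs=np.arange(zc-16,zc+16,.5); g=np.zeros(len(zs))
    for x in xs: g+=samp(img,f(proj(im,np.array([[*lift(x,105),z] for z in zs])))).mean(1)
    g/=len(xs); return zs,g
for n,im,img,f,zc in(('start',S6,s1,fs,60),('S5',S5,S5['pixels'],idf,82),('S6',S6,S6['pixels'],idf,84)):
    z,g=edge(im,img,f,zc); print(n,'peak z',z[np.argmax(g)],[ (float(a),int(b)) for a,b in zip(z[::2],g[::2])])
    i=np.argmax(g); lo=g[i:].min(); h=(g[i]+lo)/2; j=i+np.argmax(g[i:]<h); print('half-fall above peak at z',z[j-1]+.5*(g[j-1]-h)/(g[j-1]-g[j]))
E
python3 m2.py
```

```text
start peak z 53.0 [(44.0, 199), (45.0, 206), (46.0, 212), (47.0, 218), (48.0, 224), (49.0, 230), (50.0, 234), (51.0, 238), (52.0, 240), (53.0, 241), (54.0, 241), (55.0, 239), (56.0, 235), (57.0, 229), (58.0, 222), (59.0, 212), (60.0, 201), (61.0, 189), (62.0, 176), (63.0, 163), (64.0, 150), (65.0, 137), (66.0, 126), (67.0, 115), (68.0, 106), (69.0, 97), (70.0, 90), (71.0, 85), (72.0, 80), (73.0, 77), (74.0, 75), (75.0, 73)]
half-fall above peak at z 63.45497627728447
S5 peak z 75.5 [(66.0, 193), (67.0, 198), (68.0, 203), (69.0, 208), (70.0, 213), (71.0, 218), (72.0, 222), (73.0, 226), (74.0, 229), (75.0, 230), (76.0, 230), (77.0, 228), (78.0, 224), (79.0, 218), (80.0, 211), (81.0, 201), (82.0, 190), (83.0, 178), (84.0, 165), (85.0, 152), (86.0, 140), (87.0, 128), (88.0, 118), (89.0, 109), (90.0, 102), (91.0, 96), (92.0, 92), (93.0, 89), (94.0, 87), (95.0, 86), (96.0, 86), (97.0, 86)]
half-fall above peak at z 84.56056687834352
S6 peak z 77.0 [(68.0, 191), (69.0, 196), (70.0, 202), (71.0, 207), (72.0, 213), (73.0, 218), (74.0, 223), (75.0, 226), (76.0, 229), (77.0, 230), (78.0, 229), (79.0, 227), (80.0, 223), (81.0, 217), (82.0, 209), (83.0, 199), (84.0, 187), (85.0, 175), (86.0, 163), (87.0, 150), (88.0, 138), (89.0, 127), (90.0, 117), (91.0, 109), (92.0, 102), (93.0, 97), (94.0, 94), (95.0, 91), (96.0, 90), (97.0, 89), (98.0, 89), (99.0, 89)]
half-fall above peak at z 86.24467105414219
```

```bash
cat > m3.py <<'E'
from lev import *
T=np.load('T5.npy',allow_pickle=True).item()
t1=cv2.imread('pics/t1.png')[:,:,::-1]; ft=lambda u:(u-[170,150]+.5)*3.8-.5
def e(img,f,z,ys,xs):
    g=np.zeros(len(xs))
    for y in ys: g+=samp(img,f(proj(T,np.array([[*lift(x,y),z] for x in xs])))).mean(1)
    g/=len(ys); d=np.gradient(g); i=np.argmax(np.abs(d)); w=np.abs(d)*(np.abs(xs-xs[i])<6); return round((w*xs).sum()/w.sum(),2), int(g.min()),int(g.max())
for z,img,f,n in((60,t1,ft,'start'),(84,T['pixels'],idf,'now')):
    for lab,ys in(('near',np.arange(112,160,1.)),('far',np.arange(250,300,1.))):
        print(n,lab,'+x edge',e(img,f,z,ys,np.arange(24,42,.25)),'-x edge',e(img,f,z,ys,np.arange(-44,-24,.25)))
# S: rim far-side check of pointer sensitivity
S=np.load('S6.npy',allow_pickle=True).item()
for xl in(0,1,1.7): print(xl,[float(q[1]) for q in ptr(S,S['pixels'],idf,85,xl)][2:9])
E
python3 m3.py
```

```text
start near +x edge (np.float64(36.11), 98, 205) -x edge (np.float64(-31.74), 121, 228)
start far +x edge (np.float64(37.1), 101, 200) -x edge (np.float64(-31.62), 127, 218)
now near +x edge (np.float64(36.39), 85, 168) -x edge (np.float64(-32.7), 120, 213)
now far +x edge (np.float64(36.59), 81, 172) -x edge (np.float64(-32.46), 123, 193)
0 [87.1, 87.3, 87.6, 87.7, 87.7, 87.5, 87.4]
1 [85.5, 85.8, 86.1, 86.1, 86.0, 85.8, 86.0]
1.7 [84.5, 84.7, 85.0, 85.0, 84.8, 84.6, 84.9]
```

```bash
python3 - <<'E'
from lev import *
S=np.load('S6.npy',allow_pickle=True).item()
s=lambda X,Y:(140+X/3.05-.5,150+Y/3.05-.5); a=np.radians(6.4)
def L(p): d=p[:2]-[528.8,-47.8]; return (np.cos(a)*d[0]+np.sin(a)*d[1]).round(1),(-np.sin(a)*d[0]+np.cos(a)*d[1]).round(1)
for uv,z,n in((s(250,296),60,'32,105'),(s(307,350),60,'-32,105'),(s(18,458),60,'32,305'),(s(382,174),140,'cap'),(s(381,136),178,'tip'),(s(313,238),122,'post 66'),((231.3,246.0),84,'ptr tip'),((238.7,257.6),82.1,'S5 corner -32,105')): print(n,L(onz(S,[uv],z)[0]))
E
```

```text
32,105 (np.float64(30.7), np.float64(106.2))
-32,105 (np.float64(-34.4), np.float64(105.7))
32,305 (np.float64(30.9), np.float64(304.8))
cap (np.float64(-0.1), np.float64(0.8))
tip (np.float64(1.0), np.float64(-0.3))
post 66 (np.float64(0.4), np.float64(65.9))
ptr tip (np.float64(1.9), np.float64(98.6))
S5 corner -32,105 (np.float64(-31.6), np.float64(105.5))
```

```bash
cat > m4.py <<'E'
from lev import *
S=np.load('S6.npy',allow_pickle=True).item(); s1=cv2.imread('pics/s1.png')[:,:,::-1]; fs=lambda u:(u-[140,150]+.5)*3.05-.5
def half(v,g,rise=False):
    # bright (inside, low v) -> dark (high v)
    i=np.argmax(g); k=i+np.argmin(g[i:]); h=(g[i]+g[k])/2; j=i+np.argmax(g[i:]<h); return round(v[j-1]+(v[j]-v[j-1])*(g[j-1]-h)/(g[j-1]-g[j]),2),int(g[i]),int(g[k])
def prof(img,f,pts): return np.mean([samp(img,f(proj(S,np.array(p)))).mean(1) for p in pts],0)
v=np.arange(0,10,.25)
xs=np.arange(26,42,.25)
print('+x outer edge (32) start', [half(xs,prof(s1,fs,[[[*lift(x,y),60] for x in xs] for y in np.arange(a,a+40,1)])) for a in(125,165,205,245)])
ys=np.arange(112,94,-.25)
print('end outer edge (105) start',half(ys,prof(s1,fs,[[[*lift(x,y),60] for y in ys] for x in np.arange(-28,0,.5)])),half(ys,prof(s1,fs,[[[*lift(x,y),60] for y in ys] for x in np.arange(0,28,.5)])))
for z in(82,83,84,85,86): print('end edge now if z=',z,half(ys,prof(S['pixels'],idf,[[[*lift(x,y),z] for y in ys] for x in np.arange(-28,-10,.5)])))
# far end outer edge 305 start
ys=np.arange(300,318,.25); print('far edge (305)',half(ys,prof(s1,fs,[[[*lift(x,y),60] for y in ys] for x in np.arange(5,28,.5)])))
# cap disc edges in S: centre from half-levels
r=np.arange(28,44,.25); out=[]
for t in np.arange(0,360,10):
    c,s_=np.cos(np.radians(t)),np.sin(np.radians(t)); g=samp(s1,fs(proj(S,np.array([[*lift(q*c,q*s_),140] for q in r])))).mean(1); out.append((half(r,g)[0],c,s_))
o=np.array(out); A=np.c_[o[:,1:],np.ones(len(o))]; print('cap dx,dy,r',np.linalg.lstsq(A,o[:,0],rcond=None)[0].round(2))
E
python3 m4.py
```

```text
+x outer edge (32) start [(np.float64(33.64), 240, 72), (np.float64(33.59), 239, 75), (np.float64(33.73), 240, 72), (np.float64(33.76), 241, 63)]
end outer edge (105) start (np.float64(103.74), 244, 71) (np.float64(103.74), 240, 62)
end edge now if z= 82 (np.float64(103.23), 232, 82)
end edge now if z= 83 (np.float64(103.59), 232, 81)
end edge now if z= 84 (np.float64(103.96), 231, 81)
end edge now if z= 85 (np.float64(104.33), 230, 81)
end edge now if z= 86 (np.float64(104.71), 228, 81)
far edge (305) (np.float64(306.62), 248, 97)
cap dx,dy,r [-0.13  0.15 37.47]
```

Emit:
move_arm --targets '[{"claw": 1,"tx": 1.65,"ty": -1.06,"tz": 0,"rx": 0,"ry": 0,"rz": 0},{"claw": 1,"tx": 1.86,"ty": -0.6,"tz": 0,"rx": 0,"ry": 0,"rz": 0},{"claw": 1,"tx": 1.96,"ty": -0.1,"tz": 0,"rx": 0,"ry": 0,"rz": 0},{"claw": 1,"tx": 1.91,"ty": 0.41,"tz": 0,"rx": 0,"ry": 0,"rz": 0},{"claw": 1,"tx": 1.7,"ty": 0.85,"tz": 0,"rx": 0,"ry": 0,"rz": 0},{"claw": 1,"tx": 0,"ty": 0,"tz": 0,"rx": 0,"ry": 0,"rz": 0},{"claw": 1,"tx": 0,"ty": 0,"tz": 0,"rx": 0,"ry": 0,"rz": 0}]'

```text
time: 56.2
tool_pos: [462.5, -13.4, 173.3]
orientation: [180.0, 0.0, 96.3]
contact_force: [0.6, 0.2, 4.1]
finger_gap: 24.5
finger_force: 30.0
```

```bash
python3 m.py | sed -n 3,4p; sed -i "s/'S6.npy'/__import__('sys').argv[1]/" m4.py; sed -i 's/(82,83,84,85,86)/(83,84,85,86,87,88,89)/' m4.py; python3 m4.py S6.npy | grep now; python3 -c "
from lev import *
S=np.load('S6.npy',allow_pickle=True).item(); print([float(q[1]) for q in ptr(S,S['pixels'],idf,85,0)])"
```

```text
56.5 [462.4 -13.6 173.3] [179.9   0.   96.3] F [ 2.6 -0.7  2.8] gap 24.8 30.002375543117523
theta 303.6596293786661 74.69235402896035
end edge now if z= 83 (np.float64(103.08), 159, 62)
end edge now if z= 84 (np.float64(103.43), 159, 62)
end edge now if z= 85 (np.float64(103.79), 158, 62)
end edge now if z= 86 (np.float64(104.15), 158, 63)
end edge now if z= 87 (np.float64(104.51), 157, 63)
end edge now if z= 88 (np.float64(104.88), 156, 63)
end edge now if z= 89 (np.float64(105.24), 155, 63)
[86.7, 86.4, 86.5, 86.8, 87.0, 87.1, 87.1, 86.9, 86.9, 85.0, 85.0]
```

The rim is level by both angle count (87.2) and image (87 against pointer 87). Next I take the crank off: release the handle, rise, turn to align with the bar.

Emit:
move_arm --targets '[{"claw": 5,"tx": 0,"ty": 0,"tz": 0,"rx": 0,"ry": 0,"rz": 0},{"claw": 5,"tx": 0,"ty": 0,"tz": 0,"rx": 0,"ry": 0,"rz": 0},{"claw": 5,"tx": 0,"ty": 0,"tz": -1,"rx": 0,"ry": 0,"rz": 0},{"claw": 5,"tx": 0,"ty": 0,"tz": -2.5,"rx": 0,"ry": 0,"rz": 0},{"claw": 5,"tx": 0,"ty": 0,"tz": -2.5,"rx": 0,"ry": 0,"rz": 0},{"claw": 3.5,"tx": 0,"ty": 0,"tz": 0,"rx": 0,"ry": 0,"rz": -1.4},{"claw": 3.5,"tx": 0,"ty": 0,"tz": 0,"rx": 0,"ry": 0,"rz": -1.4},{"claw": 3.5,"tx": 0,"ty": 0,"tz": 0,"rx": 0,"ry": 0,"rz": -1.4},{"claw": 3.5,"tx": 0,"ty": 0,"tz": 0,"rx": 0,"ry": 0,"rz": -1.4},{"claw": 3.5,"tx": 0,"ty": 0,"tz": 0,"rx": 0,"ry": 0,"rz": -1.4}]'

```text
time: 57.5
tool_pos: [461.1, -12.7, 233.4]
orientation: [-179.9, -0.0, 131.7]
contact_force: [0.6, -0.3, -0.0]
finger_gap: 35.1
finger_force: 0.0
```

Emit:
move_arm --targets '[{"claw": 3.5,"tx": 0,"ty": 0,"tz": 0,"rx": 0,"ry": 0,"rz": -1.4},{"claw": 3.5,"tx": 0,"ty": 0,"tz": 0,"rx": 0,"ry": 0,"rz": -1.4},{"claw": 3.5,"tx": 0,"ty": 0,"tz": 0,"rx": 0,"ry": 0,"rz": -1.4},{"claw": 3.5,"tx": 0,"ty": 0,"tz": 0,"rx": 0,"ry": 0,"rz": 0},{"claw": 3.5,"tx": -2.2,"ty": 0,"tz": 0,"rx": 0,"ry": 0,"rz": 0},{"claw": 3.5,"tx": -2.2,"ty": 0,"tz": 0,"rx": 0,"ry": 0,"rz": 0},{"claw": 3.5,"tx": 0,"ty": 0,"tz": 0,"rx": 0,"ry": 0,"rz": 0},{"claw": 3.5,"tx": 0,"ty": 0,"tz": 0,"rx": 0,"ry": 0,"rz": 0}]'

```text
time: 58.3
tool_pos: [500.2, -32.7, 233.1]
orientation: [-180.0, -0.1, 152.3]
contact_force: [-0.3, 0.5, 0.1]
finger_gap: 35.1
finger_force: 0.0
```

```bash
python3 -c "
from g import *
st(); a=np.radians(303.7); show('bar',*lift(30*np.sin(a),30*np.cos(a)),163,152.7)"
```

```text
58.3 [500.2 -32.7 233.1] [-1.800e+02 -1.000e-01  1.523e+02] F [-0.3  0.5  0.1] gap 35.1 0.0
bar shift cm now-axes [-0.24 -0.02  8.88] final-axes [-0.23 -0.03  8.89] rot [-0.   -0.02 -0.09]
```

Emit:
move_arm --targets '[{"claw": 3.5,"tx": -0.24,"ty": 0,"tz": 2,"rx": 0,"ry": 0,"rz": -0.1},{"claw": 3.5,"tx": 0,"ty": 0,"tz": 2,"rx": 0,"ry": 0,"rz": 0},{"claw": 3.5,"tx": 0,"ty": 0,"tz": 2,"rx": 0,"ry": 0,"rz": 0},{"claw": 3.5,"tx": 0,"ty": 0,"tz": 1.5,"rx": 0,"ry": 0,"rz": 0},{"claw": 3.5,"tx": 0,"ty": 0,"tz": 0.9,"rx": 0,"ry": 0,"rz": 0},{"claw": 3.5,"tx": 0,"ty": 0,"tz": 0.4,"rx": 0,"ry": 0,"rz": 0},{"claw": 3.5,"tx": 0,"ty": 0,"tz": 0,"rx": 0,"ry": 0,"rz": 0},{"claw": 3.5,"tx": 0,"ty": 0,"tz": 0,"rx": 0,"ry": 0,"rz": 0}]'

```text
time: 59.1
tool_pos: [503.4, -33.9, 145.9]
orientation: [180.0, 0.1, 152.9]
contact_force: [0.2, 0.6, 0.5]
finger_gap: 34.9
finger_force: 0.0
```

```bash
python3 -c "
from g import *
st(); a=np.radians(303.7); show('bar',*lift(30*np.sin(a),30*np.cos(a)),163,152.7)"
```

```text
59.1 [503.4 -33.9 145.9] [1.800e+02 1.000e-01 1.529e+02] F [0.2 0.6 0.5] gap 34.9 0.0
bar shift cm now-axes [ 0.1  -0.07  0.17] final-axes [ 0.1  -0.07  0.17] rot [0.01 0.01 0.03]
```

Emit:
move_arm --targets '[{"claw": 3.5,"tx": 0,"ty": -0.06,"tz": 0.1,"rx": 0,"ry": 0,"rz": 0},{"claw": 0.5,"tx": 0,"ty": 0,"tz": 0,"rx": 0,"ry": 0,"rz": 0},{"claw": 0.5,"tx": 0,"ty": 0,"tz": 0,"rx": 0,"ry": 0,"rz": 0},{"claw": 0.5,"tx": 0,"ty": 0,"tz": 0,"rx": 0,"ry": 0,"rz": 0},{"claw": 0.5,"tx": 0,"ty": 0,"tz": 0,"rx": 0,"ry": 0,"rz": 0},{"claw": 0.5,"tx": 0,"ty": 0,"tz": 0,"rx": 0,"ry": 0,"rz": 0}]'

```text
time: 59.7
tool_pos: [503.2, -33.8, 144.4]
orientation: [179.9, 0.0, 152.9]
contact_force: [0.6, 2.0, -0.3]
finger_gap: 15.7
finger_force: 29.9
```

Emit:
move_arm --targets '[{"claw": 0.5,"tx": 0,"ty": 0,"tz": -0.4,"rx": 0,"ry": 0,"rz": 0},{"claw": 0.5,"tx": 0,"ty": 0,"tz": -0.4,"rx": 0,"ry": 0,"rz": 0},{"claw": 0.5,"tx": 0,"ty": 0,"tz": 0,"rx": 0,"ry": 0,"rz": 0}]'

```text
time: 60.0
tool_pos: [503.1, -34.0, 152.6]
orientation: [179.9, 0.0, 152.9]
contact_force: [1.6, 3.6, -3.5]
finger_gap: 15.9
finger_force: 29.9
```

Emit:
move_arm --targets '[{"claw": 0.5,"tx": 0,"ty": 0,"tz": -0.8,"rx": 0,"ry": 0,"rz": 0},{"claw": 0.5,"tx": 0,"ty": 0,"tz": -1,"rx": 0,"ry": 0,"rz": 0},{"claw": 0.5,"tx": 0,"ty": 0,"tz": -1,"rx": 0,"ry": 0,"rz": 0},{"claw": 0.5,"tx": 0,"ty": 0,"tz": -2,"rx": 0,"ry": 0,"rz": 0},{"claw": 0.5,"tx": 0,"ty": 0,"tz": -3,"rx": 0,"ry": 0,"rz": 0},{"claw": 0.5,"tx": 0,"ty": 0,"tz": -1,"rx": 0,"ry": 0,"rz": 0},{"claw": 0.5,"tx": 0,"ty": 0,"tz": 0,"rx": 0,"ry": 0,"rz": 0}]'

```text
time: 60.7
tool_pos: [502.9, -35.4, 241.5]
orientation: [-179.9, 0.1, 152.8]
contact_force: [0.4, -0.3, -3.6]
finger_gap: 15.7
finger_force: 29.9
```

Emit:
move_arm --targets '[{"claw": 0.5,"tx": 0,"ty": 0,"tz": 0,"rx": 0,"ry": 0,"rz": 1.38},{"claw": 0.5,"tx": 0,"ty": 0,"tz": 0,"rx": 0,"ry": 0,"rz": 1.38},{"claw": 0.5,"tx": 0,"ty": 0,"tz": 0,"rx": 0,"ry": 0,"rz": 1.38},{"claw": 0.5,"tx": 0,"ty": 0,"tz": 0,"rx": 0,"ry": 0,"rz": 1.38},{"claw": 0.5,"tx": 0,"ty": 0,"tz": 0,"rx": 0,"ry": 0,"rz": 1.38},{"claw": 0.5,"tx": 0,"ty": 0,"tz": 0,"rx": 0,"ry": 0,"rz": 1.38},{"claw": 0.5,"tx": 0,"ty": 0,"tz": 0,"rx": 0,"ry": 0,"rz": 1.38},{"claw": 0.5,"tx": 0,"ty": 0,"tz": 0,"rx": 0,"ry": 0,"rz": 1.38},{"claw": 0.5,"tx": 0,"ty": 0,"tz": 0,"rx": 0,"ry": 0,"rz": 1.36},{"claw": 0.5,"tx": 0,"ty": 0,"tz": 0,"rx": 0,"ry": 0,"rz": 0}]'

```text
time: 61.7
tool_pos: [501.4, -35.2, 238.8]
orientation: [-179.8, 0.1, 90.9]
contact_force: [0.6, -0.1, -3.8]
finger_gap: 15.9
finger_force: 29.9
```

```bash
python3 -c "
from g import *
st(); show('tray',628,-272,80,91)"
```

```text
61.7 [501.4 -35.2 238.8] [-1.798e+02  1.000e-01  9.090e+01] F [ 0.6 -0.1 -3.8] gap 15.9 29.872882962226868
tray shift cm now-axes [-23.84  12.38  17.74] final-axes [-23.9   12.25  17.76] rot [-0.04  0.01 -0.03]
```

Emit:
move_arm --targets '[{"claw": 0.5,"tx": -1.5,"ty": 0.8,"tz": 0,"rx": 0,"ry": 0,"rz": 0},{"claw": 0.5,"tx": -3,"ty": 1.6,"tz": 0,"rx": 0,"ry": 0,"rz": 0},{"claw": 0.5,"tx": -3.5,"ty": 1.8,"tz": 0,"rx": 0,"ry": 0,"rz": 0},{"claw": 0.5,"tx": -3.5,"ty": 1.8,"tz": 0,"rx": 0,"ry": 0,"rz": 0},{"claw": 0.5,"tx": -3.5,"ty": 1.8,"tz": 0,"rx": 0,"ry": 0,"rz": 0},{"claw": 0.5,"tx": -3.5,"ty": 1.8,"tz": 0,"rx": 0,"ry": 0,"rz": 0},{"claw": 0.5,"tx": -3,"ty": 1.6,"tz": 0,"rx": 0,"ry": 0,"rz": 0},{"claw": 0.5,"tx": -2.2,"ty": 1.2,"tz": 0,"rx": 0,"ry": 0,"rz": 0},{"claw": 0.5,"tx": 0,"ty": 0,"tz": 2,"rx": 0,"ry": 0,"rz": 0},{"claw": 0.5,"tx": 0,"ty": 0,"tz": 3,"rx": 0,"ry": 0,"rz": 0}]'

```text
time: 62.7
tool_pos: [631.2, -273.5, 189.7]
orientation: [179.8, 0.1, 90.7]
contact_force: [1.3, 0.0, -3.4]
finger_gap: 15.8
finger_force: 29.9
```

Emit:
move_arm --targets '[{"claw": 0.5,"tx": 0,"ty": 0,"tz": 3,"rx": 0,"ry": 0,"rz": 0},{"claw": 0.5,"tx": 0,"ty": 0,"tz": 3,"rx": 0,"ry": 0,"rz": 0},{"claw": 0.5,"tx": 0,"ty": 0,"tz": 3,"rx": 0,"ry": 0,"rz": 0},{"claw": 0.5,"tx": 0,"ty": 0,"tz": 3,"rx": 0,"ry": 0,"rz": 0},{"claw": 0.5,"tx": 0,"ty": 0,"tz": 1.5,"rx": 0,"ry": 0,"rz": 0},{"claw": 0.5,"tx": 0,"ty": 0,"tz": 0,"rx": 0,"ry": 0,"rz": 0},{"claw": 0.5,"tx": 0,"ty": 0,"tz": 0,"rx": 0,"ry": 0,"rz": 0}]'

```text
time: 63.4
tool_pos: [631.0, -270.5, 55.7]
orientation: [179.9, 0.0, 90.9]
contact_force: [-0.2, 0.3, -2.8]
finger_gap: 15.9
finger_force: 29.9
```

```bash
python3 -c "
from g import *
st(); show('tray',630,-270,9.4+18.8,91)"
```

```text
63.4 [ 631.  -270.5   55.7] [179.9   0.   90.9] F [-0.2  0.3 -2.8] gap 15.9 29.871465861797333
tray shift cm now-axes [ 0.06 -0.11  4.63] final-axes [ 0.06 -0.1   4.63] rot [ 0.01  0.   -0.03]
```

Emit:
move_arm --targets '[{"claw": 0.5,"tx": 0,"ty": 0,"tz": 1.5,"rx": 0,"ry": 0,"rz": 0},{"claw": 0.5,"tx": 0,"ty": 0,"tz": 1.5,"rx": 0,"ry": 0,"rz": 0},{"claw": 0.5,"tx": 0,"ty": 0,"tz": 0.8,"rx": 0,"ry": 0,"rz": 0},{"claw": 0.5,"tx": 0,"ty": 0,"tz": 0.4,"rx": 0,"ry": 0,"rz": 0},{"claw": 0.5,"tx": 0,"ty": 0,"tz": 0,"rx": 0,"ry": 0,"rz": 0}]'

```text
time: 63.9
tool_pos: [629.8, -269.6, 12.2]
orientation: [-179.9, -0.0, 90.9]
contact_force: [0.2, 0.2, -2.9]
finger_gap: 15.7
finger_force: 29.9
```

Emit:
move_arm --targets '[{"claw": 0.5,"tx": 0,"ty": 0,"tz": 0.2,"rx": 0,"ry": 0,"rz": 0},{"claw": 0.5,"tx": 0,"ty": 0,"tz": 0,"rx": 0,"ry": 0,"rz": 0}]'

```text
time: 64.1
tool_pos: [630.6, -269.8, 11.5]
orientation: [180.0, 0.0, 90.9]
contact_force: [-0.1, 0.6, -3.4]
finger_gap: 16.0
finger_force: 29.9
```

Emit:
move_arm --targets '[{"claw": 0.5,"tx": 0,"ty": 0,"tz": 0.15,"rx": 0,"ry": 0,"rz": 0},{"claw": 0.5,"tx": 0,"ty": 0,"tz": 0,"rx": 0,"ry": 0,"rz": 0}]'

```text
time: 64.3
tool_pos: [630.4, -269.8, 9.8]
orientation: [180.0, 0.0, 90.9]
contact_force: [0.4, -0.1, -3.6]
finger_gap: 15.9
finger_force: 29.9
```

Half a millimetre more, then release, rise, and move clear to the right.

Emit:
move_arm --targets '[{"claw": 0.5,"tx": 0,"ty": 0,"tz": 0.1,"rx": 0,"ry": 0,"rz": 0},{"claw": 0.5,"tx": 0,"ty": 0,"tz": 0,"rx": 0,"ry": 0,"rz": 0},{"claw": 3.5,"tx": 0,"ty": 0,"tz": 0,"rx": 0,"ry": 0,"rz": 0},{"claw": 3.5,"tx": 0,"ty": 0,"tz": 0,"rx": 0,"ry": 0,"rz": 0},{"claw": 3.5,"tx": 0,"ty": 0,"tz": -1,"rx": 0,"ry": 0,"rz": 0},{"claw": 3.5,"tx": 0,"ty": 0,"tz": -3,"rx": 0,"ry": 0,"rz": 0},{"claw": 3.5,"tx": 0,"ty": 0,"tz": -4,"rx": 0,"ry": 0,"rz": 0},{"claw": 3.5,"tx": 0,"ty": 0,"tz": -4,"rx": 0,"ry": 0,"rz": 0},{"claw": 3.5,"tx": 0,"ty": 0,"tz": -4,"rx": 0,"ry": 0,"rz": 0},{"claw": 3.5,"tx": 0,"ty": 0,"tz": -3,"rx": 0,"ry": 0,"rz": 0}]'

```text
time: 65.3
tool_pos: [631.5, -269.6, 202.9]
orientation: [179.7, 0.1, 90.9]
contact_force: [-0.4, -0.6, -0.4]
finger_gap: 34.4
finger_force: 0.0
```

Emit:
move_arm --targets '[{"claw": 3.5,"tx": -2,"ty": -1,"tz": -1,"rx": 0,"ry": 0,"rz": 0},{"claw": 3.5,"tx": -3.5,"ty": -2,"tz": 0,"rx": 0,"ry": 0,"rz": 0},{"claw": 3.5,"tx": -3.5,"ty": -2,"tz": 0,"rx": 0,"ry": 0,"rz": 0},{"claw": 3.5,"tx": -3.5,"ty": -2,"tz": 0,"rx": 0,"ry": 0,"rz": 0},{"claw": 3.5,"tx": -3.5,"ty": -2,"tz": 0,"rx": 0,"ry": 0,"rz": 0},{"claw": 3.5,"tx": -3.5,"ty": -2,"tz": 0,"rx": 0,"ry": 0,"rz": 0},{"claw": 3.5,"tx": -3.5,"ty": -2,"tz": 0,"rx": 0,"ry": 0,"rz": 0},{"claw": 3.5,"tx": 0,"ty": 0,"tz": 0,"rx": 0,"ry": 0,"rz": 0}]'

```text
time: 66.1
tool_pos: [497.8, -510.4, 208.6]
orientation: [-179.8, 0.4, 90.1]
contact_force: [-0.7, -1.3, -0.4]
finger_gap: 35.3
finger_force: 0.0
```

```bash
cat > m5.py <<'E'
from c2 import avg
from lev import *
S=avg('scene',6); np.save('S7.npy',S,allow_pickle=True); T=avg('top',4); np.save('T7.npy',T,allow_pickle=True)
st(); print([float(q[1]) for q in ptr(S,S['pixels'],idf,85,0)])
# dark blob of crank in tray (top)
g=T['pixels'].astype(int).mean(2); c=proj(T,[[690,-350,30],[575,-350,30],[575,-178,30],[690,-178,30]]); x0,y0=c.min(0).astype(int);x1,y1=c.max(0).astype(int)
m=g[y0:y1,x0:x1]<85; v,u=np.nonzero(m); P=onz(T,np.c_[u+x0,v+y0],30)[:,:2]; print(len(P),P.min(0).round(),P.max(0).round(),P.mean(0).round())
E
python3 m5.py; python3 m4.py S7.npy | grep now
```

```text
handle [ 649.  -261.6   74. ] [ 646.6 -257.7   74. ]
hub [ 650.2 -335.9   35. ] [ 648.6 -327.6   35. ]
66.6 [ 504.5 -500.8  208.8] [180.  -0.  91.] F [ 0.1 -0.7 -0.5] gap 34.7 0.0
[87.6, 87.2, 87.1, 87.3, 87.6, 87.7, 87.7, 87.5, 87.5, 87.8, 85.0]
33 [ 617. -307.] [ 637. -214.] [ 625. -228.]
end edge now if z= 83 (np.float64(102.66), 232, 85)
end edge now if z= 84 (np.float64(103.02), 232, 84)
end edge now if z= 85 (np.float64(103.38), 231, 84)
end edge now if z= 86 (np.float64(103.74), 231, 83)
end edge now if z= 87 (np.float64(104.1), 230, 83)
end edge now if z= 88 (np.float64(104.47), 229, 83)
end edge now if z= 89 (np.float64(104.84), 228, 83)
```

```bash
python3 - <<'E'
from lev import *
for n in('S7','T7'):
    im=np.load(n+'.npy',allow_pickle=True).item()
    for y,h in((131.5,106),(176.5,106),(221.5,106),(272,182)):
        # centroid of red/yellow cap pixels near the expected top centre
        u=proj(im,[[*lift(0,y),51+h-8]])[0]; p=im['pixels'].astype(int); Y,X=np.mgrid[:420,:560]
        near=np.hypot(X-u[0],Y-u[1])<(9 if h==106 else 7); m=near&(p[...,0]>110)&(p[...,2]<90)&(p[...,0]-p[...,2]>60)
        print(n,y,u.round(1),m.sum(),X[m].mean().round(1),Y[m].mean().round(1))
    hub=im['pixels'][tuple(proj(im,[630,-225,74])[0].round().astype(int)[::-1])]; print('handle px',hub)
E
```

```text
S7 131.5 [216.6 236.5] 112 216.2 240.0
S7 176.5 [198.6 248.8] 144 198.5 250.6
S7 221.5 [179.8 261.7] 219 179.7 262.3
S7 272 [148.3 253.5] 37 150.0 257.4
handle px [221 222 238]
T7 131.5 [228.8 212.7] 64 228.1 214.5
T7 176.5 [213.2 214.4] 106 214.0 215.4
T7 221.5 [197.6 216. ] 161 198.2 216.9
T7 272 [172.4 214.6] 4 175.8 215.8
handle px [194 196 204]
```

```bash
python3 -c "
from rig import *
print(close_job())"
```

```text
the job is handed in; nothing more can be done
None
```

I handed the job in after about 67 s of the 210 s: all four condiments (three spice jars and the sauce bottle) stand upright in the caddy, the rim is wound to within about 1 mm of the pointer tip by measurement, and the crank is back flat in its tray, handle up.

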